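Load the fresh cell into the manipulator's battery box

ROBOT

A 6-joint arm with a two-finger parallel gripper is mounted at the origin on the work surface. World frame = base frame: x ahead of the robot, y to its left, z up, the work surface at z = 0. Lengths are in m, angles in degrees, forces in N, time in s.
With the tool pointing down it reaches from about 0.3 to 0.75 m from the base axis. Payload 8.5 kg.
Tool frame: the origin (TCP) lies between the finger pads; the fingertips stand 8 mm ahead of it and the grasp point (between the pads) lies 11 mm behind it; y points along the fingers, z is the direction in which the jaws open and shut, and the axes are right-handed (so a half turn about y gives the same grasp; the last joint's range is limited). The gripper opens to 85 mm and grips with 20 to 120 N. Pads are 22 mm wide; open, the fingers measure 114 mm over their backs; the gripper's body (76 mm by 85 mm) begins 54 mm behind the grasp point. The pads swing forward as they close: fully open they stand 13 mm farther back than shut.
Start: joints at [-87.451, 21.807, 74.336, -0, 83.858, -12.336], TCP at [0.141, -0.532, 0.239] pointing down, gripper open.
Joint ranges: [-178.18, 178.18], [-50.72, 133.34], [12.68, 142.11], [-81.47, 261.47], [9.98, 163.14], [-165.26, 165.26]. Speed limits (degrees/s): [136.94, 136.94, 180, 180, 180, 180].

INTERFACE

Orientations are given as a 3x3 rotation matrix whose columns are the frame's x, y, z axes.
In Python, from rig import env, get_image gives the robot as it stands.
- The arm moves only by the tool move_arm, never from a script. Its argument "targets" is one flat list of numbers, 6 for each row, row after row: the shift along the tool's x, y, z in mm, then the turn, a rotation vector about the tool's x, y, z in rad. A call has exactly 5 rows; each row shifts and turns the commanded pose from where the row before left it, along the tool's axes as they then stand; what a row does not reach is not made up. A row lasts 1/8 s, in which the tool goes at most 62.5 mm and 10.7 degrees, less where a joint would pass 70% of its speed; a pose out of reach is approached as far as the arm can. A call is refused whole if a number of a shift passes 62.5 or a number of a turn 0.188, either way. A call with a gripper value outside its range is refused whole. "hand" is the opening, from -1 (shut) to 1 (fully open), so that 0 is half open, set as the call begins (left out, the last holds). The fingers move at their own pace and stop on an object; "squeeze" is the grip in N (left out, the last holds). Time passes only in rows, so rows that do not move let the fingers close, or fill a call up. It gives the time, the measured TCP pose, the force and the opening at its end, in the units of the state.
- env.observe(): the state, without advancing time (a new reading comes with each control period).
- get_image(name): name is "side" or "top"; returns a dict with "pixels" (420x560x3 uint8, red, green, blue), "z_map" (420x560 float32, m along the optical axis (not along the pixel's ray), 0 where there is no reading), "intrinsics" (3x3 intrinsics, pixels), "k1" (the pictures are not rectified: a ray, as slopes to the right and down, at radius r is drawn at 1 + k1 r^2 times it, then the intrinsics apply), "R" (3x3) and "t" (3): a world point X has camera coordinates R X + t. Camera axes: x right, y down, z forward; pixel columns grow to the right and rows downward; lengths in m; the calibration is good to about 2 mm. A picture is of the moment at which its call begins.
- env.close_job(): hands the job in, once; it reports no verdict.
The state is a dict: "time_s": time; "q": joint angles; "qvel": joint speeds; "joint_efforts": joint torques, N m; "position": TCP position; "tool_rot": TCP orientation; "ft_force": force on the tool from outside, world axes, zero at the start; "wrist_torque": the same for the moment, N m; "grip_width": finger opening in m.
Only numpy, scipy, OpenCV 4.12 (cv2) and the standard library are available. Lean on these libraries where they do the work, as an engineer would, in place of code of your own. Each camera call takes 0.05 s, during which the arm holds its last target.

TASK

Load the fresh green cell with the copper band into the battery bay on top of the white box: tilt it so that its flat end goes in low under the clear hood and pushes the coil spring back, then lower the raised end (the one with the small metal nub) behind the brass contact, so that it lies level and fully home. Let go of it and work gently: the spring and contacts bend if pressed with more than about 20 N; leave the grey spent cell and the other things on the bench where they are.

Things in the scene. Friction and masses are not known exactly. Their poses are not given: they have to be found in the camera images.
- cell: Fresh cell: green cylinder with a copper band round its positive end, 34 mm diameter, body 59 mm long, about 0.14 kg. Origin at the centre of the cylinder; x axis along the cylinder towards the positive end (which carries a steel nub 10 mm across, 2 mm proud of the 59 mm). The -x end is flat (negative). It starts lying on the stand, axis level, and may have any roll about x.
- cell_neg (a point): Centre of the flat negative end of the fresh cell (29.5 mm from its origin along -x).
- cell_pos (a point): Centre of the shoulder of the positive end of the fresh cell (29.5 mm from its origin along +x, at the root of the nub).
- spent_cell: Spent cell: same size, grey with a red band. Origin and axes as for the fresh cell. To be left on the stand.
- stand: Blue fixed plate 80 x 190 x 8 mm; origin under its centre, z up. Two cells lie along its x axis at y = -45 and +45 mm, on the plate (axis 25 mm above the bench), each between 6 mm high chocks 17 to 27 mm either side of its middle; the middle 34 mm of each cell is free on both sides for fingers. Which cell lies in which place varies.
- holder: White battery box 150 (x) x 110 (y) x 38 mm, fixed; origin at the centre of its underside, z up. An open black bay stands on its top along x: spring end at -x, brass contact at +x. A low black knob (18 mm across, 6 mm high) is on its top at x 58, y -40 mm.
- bay (a point): Nominal centre of the bay floor, 46 mm above the holder's underside, axes as the holder's. The black insert (floor, spring, hood, contact as one piece) is clipped in up to 8 mm off along x, either way, in no reading: feel for it. Floor strip 22 mm wide, 8 mm above the box top. Seated, the cell is level, centre 17 mm over the floor, flat end to -x, body at x -29.5 to 29.5 mm of the insert.
- spring (a point): Nominal centre of the free spring face: bay x = -24.7 mm, 12 mm above the floor. Coil with a 12 mm disc, pushed along -x; 1 N at first touch, 0.45 N more per mm. Solid grey stop blocks beside it, faces 7.8 mm behind it (bay x = -32.5, 62 mm from the contact's inner face), 6 to 18 mm above the floor; reached at about 4.5 N. It moves with the insert (see bay).
- contact (a point): Nominal middle of the brass contact's flat top, bay x = 31.5 mm, 9 mm above the floor: a wall 4 mm thick, 34 mm wide, inner face at bay x = 29.5 mm. The cell's shoulder bears on it, the nub passes over it. Black cheeks beside it, 34 mm apart inside, bay x = 25.5 to 33.5 mm, 9 mm high. Let go, the cell is slid against it by the spring. Moves with the insert (see bay).
- hood (a point): Nominal middle of the lower front edge of the clear hood, bay x = -25.5 mm, 39 mm above the floor. The hood, 3 mm thick, reaches from here back to the end wall (bay x = -42.5), between black cheeks 38 mm apart inside, 6 mm thick. A level cell cannot be lowered past hood and contact: go in tilted, flat end low. Between the cheeks the sides are open for fingers. Moves with the insert.
- dish: Bystander: glass culture dish, 60 mm across, 14 mm high. Its origin is within its outline.
- dropper: Bystander: amber dropper bottle, 36 mm across, 75 mm high. Its origin is within its outline.
- media_jar: Bystander: clear jar, 52 mm across, 70 mm high. Its origin is within its outline.
- objective: Bystander: dark metal microscope objective standing on end, 30 mm across, 44 mm high. Its origin is within its outline.
- driver: Bystander: red-handled screwdriver lying, 160 mm long. Its origin is within its outline.

How it is judged:
By the outcome, as a careful person would: the job done as asked, in the order asked, and still so for the second after the job is handed in, with the robot touching nothing.
It also fails if it takes over 61 s, if anything falls off the work surface, if the arm or the gripper's body presses on something with over 40 N, if the wrist force passes 120 N, or if a joint passes its speed limit or range.

## Working session

There is one attempt and no reset: what is moved stays moved. The work goes in short steps, Python scripts to look and compute and a tool call to move; the robot and the scene stay as the last step left them, time stands still between calls to the robot, and variables do not carry over. Pictures are saved under pics/ and viewed, and the job is handed in when it is done.

Besides the shell and the picture viewer there is one more tool, called as name(argument=value, ...) on one line, values as JSON. move_arm: Moves the arm, as the interface text tells. Its arguments: {"type":"object","properties":{"targets":{"type":"array"},"hand":{"type":"number"},"squeeze":{"type":"number"}},"required":["targets"]}

```bash
ls; mkdir -p pics
python3 - <<'E'
from rig import env,get_image
import cv2,numpy as np
print(env.observe())
for n in("side","top"):
    d=get_image(n); cv2.imwrite(f"pics/{n}0.png",d["pixels"][:,:,::-1]); np.savez(f"pics/{n}0.npz",**d)
    print(n,d["intrinsics"],d["k1"],d["R"],d["t"])
E
```

```text
pics
{'time_s': 0.0, 'q': array([-8.74505992e+01,  2.18406057e+01,  7.43861355e+01, -6.16317866e-05,
        8.38571375e+01, -1.23372867e+01]), 'qvel': array([ 0.02586059, -0.00950251, -0.03295689,  0.05041938,  0.01759924,
       -0.11608631]), 'joint_efforts': array([ 3.90801624e-04, -4.48468995e+01, -2.31277710e+01, -2.08587180e-04,
        4.86823948e-03, -1.03787690e-05]), 'position': array([ 0.14126998, -0.53125051,  0.23870724]), 'tool_rot': array([[-9.66435778e-01, -6.61864750e-05,  2.56908316e-01],
       [-2.56908136e-01,  1.46246310e-03, -9.66434722e-01],
       [-3.11754025e-04, -9.99998928e-01, -1.43038051e-03]]), 'ft_force': array([-0.12165822, -0.03602158, -0.01994946]), 'wrist_torque': array([ 0.02040215, -0.00213491, -0.03475998]), 'grip_width': 0.08539002493693994}
side [[480.90159955   0.         279.75941494]
 [  0.         480.90159955 214.19507332]
 [  0.           0.           1.        ]] 0.041491562288016495 [[ 0.97913552 -0.2025728  -0.01605897]
 [-0.13295384 -0.57885399 -0.80451932]
 [ 0.15367793  0.78986855 -0.59370933]] [-0.62333158  0.11873275  1.08970464]
top [[388.09431753   0.         271.69619868]
 [  0.         388.09431753 210.06533882]
 [  0.           0.           1.        ]] -0.08599480313738736 [[ 0.01355483 -0.99984745 -0.01101517]
 [-0.99763802 -0.01278134 -0.06749094]
 [ 0.06733985  0.01190398 -0.99765908]] [-0.03775276  0.60585249  1.09991085]
```

View pics/side0.png

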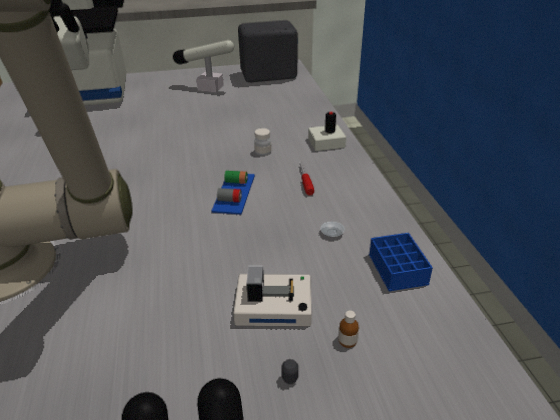

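View pics/top0.png

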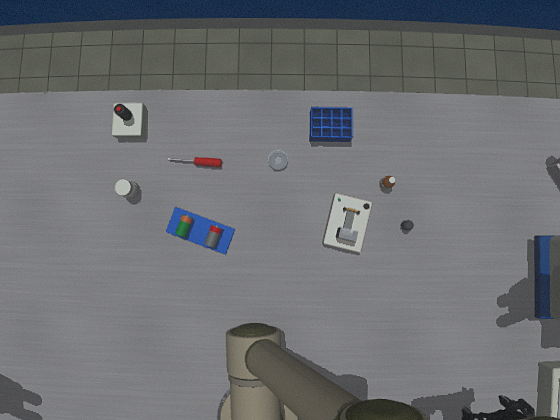

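Side view: the green cell is at about (236,178), grey beside it at (230,196), and the white box at (275,298). Top view: green cell at (185,226), box at (348,223). Next I measure both and enlarge.

```bash
cat > h.py <<'E'
import numpy as np,cv2
def ld(n): return dict(np.load(f"pics/{n}.npz"))
def ray(d,uv):
    K=d["intrinsics"];uv=np.atleast_2d(uv).astype(float)
    p=np.c_[(uv[:,0]-K[0,2])/K[0,0],(uv[:,1]-K[1,2])/K[1,1]]
    q=p.copy()
    for _ in range(20): q=p/(1+float(d["k1"])*(q**2).sum(1,keepdims=True))
    dirc=np.c_[q,np.ones(len(q))]
    R,t=d["R"],d["t"]
    return -R.T@t,dirc@R
def plane(d,uv,z):
    o,v=ray(d,uv); return o+v*((z-o[2])/v[:,2])[:,None]
def depth(d,uv):
    uv=np.atleast_2d(uv); o,v=ray(d,uv); i=np.round(uv).astype(int)
    return o+v*d["z_map"][i[:,1],i[:,0]][:,None]
def proj(d,X):
    c=np.atleast_2d(X)@d["R"].T+d["t"]; q=c[:,:2]/c[:,2:]
    q=q*(1+float(d["k1"])*(q**2).sum(1,keepdims=True)); K=d["intrinsics"]
    return np.c_[q[:,0]*K[0,0]+K[0,2],q[:,1]*K[1,1]+K[1,2]]
def tri(d1,u1,d2,u2):
    o1,v1=ray(d1,u1);o2,v2=ray(d2,u2);out=[]
    for a,b in zip(v1,v2):
        s=np.linalg.lstsq(np.c_[a,-b],o2-o1,rcond=None)[0]
        p,q=o1+s[0]*a,o2+s[1]*b; out.append(np.r_[(p+q)/2,np.linalg.norm(p-q)])
    return np.array(out)
def mask(d,lo,hi,box=None):
    h=cv2.cvtColor(d["pixels"],cv2.COLOR_RGB2HSV); m=cv2.inRange(h,lo,hi)
    if box is not None:
        z=np.zeros_like(m);x0,y0,x1,y1=box;z[y0:y1,x0:x1]=255;m&=z
    return m
E
python3 - <<'E'
from h import *
for n,bs in(("side0",((200,160,275,220),(225,255,325,335))),("top0",((155,200,245,262),(315,185,380,262)))):
    d=ld(n)
    for i,b in enumerate(bs):
        c=d["pixels"][b[1]:b[3],b[0]:b[2],::-1]
        s=min(780//c.shape[1],590//c.shape[0])
        cv2.imwrite(f"pics/{n}_c{i}.png",cv2.resize(c,None,fx=s,fy=s,interpolation=cv2.INTER_NEAREST));print(n,i,s)
E
```

```text
side0 0 9
side0 1 7
top0 0 8
top0 1 7
```

Run:
```python
from h import *
s,t=ld("side0"),ld("top0")
def rep(nm,d,lo,hi,box):
    m=mask(d,lo,hi,box); ys,xs=np.nonzero(m); 
    r=cv2.minAreaRect(np.c_[xs,ys].astype(np.float32))
    P=depth(d,np.c_[xs,ys]); print(nm,len(xs),"cen",xs.mean().round(1),ys.mean().round(1),"rect",np.round(cv2.boxPoints(r),1).tolist(),"dmed",np.median(P,0).round(4),"zmax",np.percentile(P[:,2],95).round(4)); return np.array([xs.mean(),ys.mean()])
bs=(200,160,275,220);bt=(155,200,245,262)
for nm,lo,hi in(("green",(45,80,30),(85,255,255)),("copper",(8,110,60),(25,255,255)),("red",(0,130,60),(6,255,255)),("blue",(105,120,40),(125,255,255))):
    a=rep("S "+nm,s,lo,hi,bs);b=rep("T "+nm,t,lo,hi,bt); print("tri",tri(s,a,t,b).round(4))
a=rep("S box",s,(0,0,170),(180,60,255),(225,255,325,335));b=rep("T box",t,(0,0,170),(180,60,255),(315,185,380,262))
```

```text
S green 174 cen 232.4 176.3 rect [[225.0, 171.0], [246.0, 171.0], [246.0, 182.0], [225.0, 182.0]] dmed [0.5478 0.214  0.0338] zmax 0.0417
T green 157 cen 182.4 228.5 rect [[174.6999969482422, 233.3000030517578], [180.0, 220.0], [190.1999969482422, 224.10000610351562], [184.89999389648438, 237.3000030517578]] dmed [0.5504 0.2241 0.0386] zmax 0.043
tri [[5.494e-01 2.273e-01 2.420e-02 1.000e-04]]
S copper 64 cen 241.7 177.0 rect [[239.0, 172.0], [245.0, 172.0], [245.0, 182.0], [239.0, 182.0]] dmed [0.5728 0.204  0.0331] zmax 0.0424
T copper 52 cen 185.5 218.7 rect [[180.10000610351562, 219.5], [181.89999389648438, 214.60000610351562], [191.3000030517578, 218.10000610351562], [189.5, 223.10000610351562]] dmed [0.5766 0.2159 0.0392] zmax 0.0436
tri [[0.5761 0.2194 0.0233 0.0037]]
S red 65 cen 235.6 194.8 rect [[233.0, 190.0], [239.0, 190.0], [239.0, 200.0], [233.0, 200.0]] dmed [0.5449 0.1183 0.0344] zmax 0.042
T red 29 cen 213.9 228.2 rect [[187.8000030517578, 222.60000610351562], [189.3000030517578, 218.10000610351562], [221.10000610351562, 228.6999969482422], [219.60000610351562, 233.1
[... 282 characters left out ...]
5415 0.1266 0.0072] zmax 0.011
T blue 1192 cen 200.8 230.0 rect [[165.39999389648438, 231.5], [175.10000610351562, 206.1999969482422], [234.8000030517578, 229.0], [225.10000610351562, 254.3000030517578]] dmed [0.5461 0.179  0.0073] zmax 0.0115
tri [[ 0.5455  0.1817 -0.0172  0.0022]]
S box 1715 cen 277.3 295.8 rect [[234.89999389648438, 312.3999938964844], [235.5, 273.79998779296875], [310.6000061035156, 275.0], [310.0, 313.6000061035156]] dmed [ 0.5827 -0.2681  0.0375] zmax 0.0395
T box 1260 cen 346.7 220.3 rect [[323.29998779296875, 242.60000610351562], [335.1000061035156, 193.3000030517578], [371.29998779296875, 202.0], [359.5, 251.3000030517578]] dmed [ 0.5801 -0.2386  0.0369] zmax 0.0405
```

View pics/side0_c1.png

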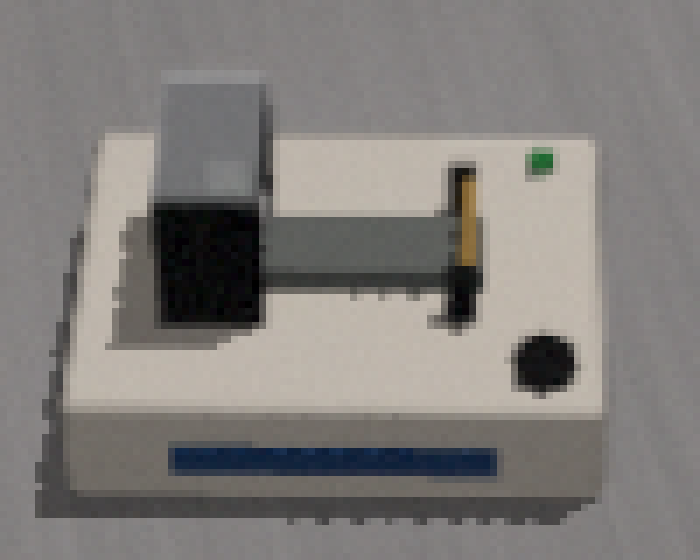

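View pics/top0_c1.png

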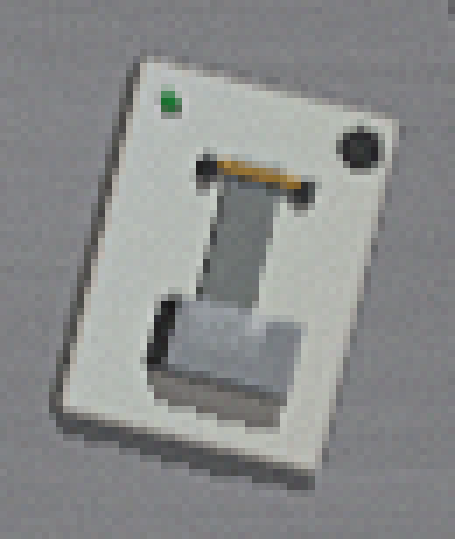

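View pics/top0_c0.png

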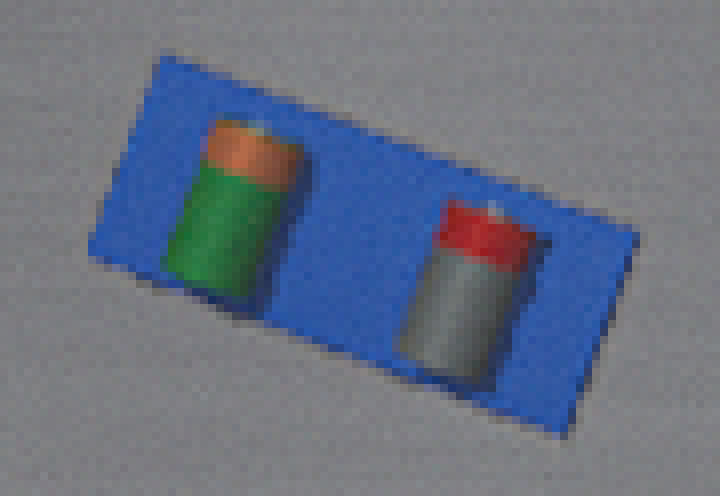

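View pics/side0_c0.png

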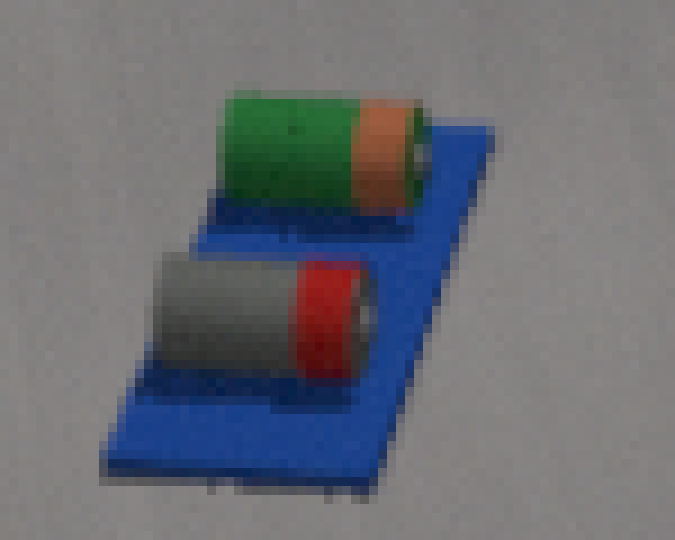

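Top crop: brass bar at about (352,210), black knob (366,206), hood/spring end near (348,233). Green LED at (339,199). The box's +x points roughly world +x, and the copper band faces +x (away from the robot). Next: metric fits.

Run:
```python
from h import *
s,t=ld("side0"),ld("top0")
def fit(nm,d,m,z):
    ys,xs=np.nonzero(m); P=plane(d,np.c_[xs,ys],z)[:,:2]*1000
    r=cv2.minAreaRect(P.astype(np.float32)); (c,wh,a)=r
    print(nm,"c",np.round(c,1),"wh",np.round(wh,1),"ang",round(a,2),"corners",np.round(cv2.boxPoints(r)).tolist())
def biggest(m):
    n,l,st,_=cv2.connectedComponentsWithStats(m);k=1+st[1:,4].argmax();return (l==k).astype(np.uint8)*255
for nm,d,bb,bs in(("S",s,(225,255,325,335),(200,160,275,220)),("T",t,(315,185,380,262),(155,200,245,262))):
    m=mask(d,(0,0,150),(30,60,255),bb)
    ys,xs=np.nonzero(m);P=depth(d,np.c_[xs,ys]); 
    m2=np.zeros_like(m);k=(P[:,2]>.031);m2[ys[k],xs[k]]=255
    fit(nm+" box",d,biggest(m2),.038)
    m=mask(d,(105,120,40),(125,255,255),bs); fit(nm+" stand",d,biggest(m),.008)
    m=mask(d,(10,110,70),(28,255,255),bb); ys,xs=np.nonzero(m); print(nm,"brass",len(xs),xs.mean(),ys.mean(),"pl55",plane(d,[[xs.mean(),ys.mean()]],.055).round(4)); fit(nm+" brass",d,m,.055)
    m=mask(d,(45,100,40),(85,255,255),bb); ys,xs=np.nonzero(m); print(nm,"led",len(xs),plane(d,[[xs.mean(),ys.mean()]],.038).round(4))
    m=mask(d,(0,0,0),(180,255,50),(295,300,312,312) if nm=="S" else (361,200,373,212)); ys,xs=np.nonzero(m); print(nm,"knob",len(xs),plane(d,[[xs.mean(),ys.mean()]],.042).round(4))
```

```text
S box c [ 571.9 -249.5] wh [107.9 147.3] ang 76.35 corners [[488.0, -285.0], [631.0, -319.0], [656.0, -214.0], [513.0, -180.0]]
S stand c [544.7 173.4] wh [193.8  79.1] ang 70.34 corners [[475.0, 95.0], [549.0, 69.0], [615.0, 251.0], [540.0, 278.0]]
S brass 25 291.48 286.24 pl55 [[ 0.6081 -0.2562  0.055 ]]
S brass c [ 608.3 -255.3] wh [33.1  2. ] ang 77.22 corners [[604.0, -271.0], [606.0, -272.0], [613.0, -239.0], [611.0, -239.0]]
S led 6 [[ 0.6386 -0.2197  0.038 ]]
S knob 48 [[ 0.6192 -0.3004  0.042 ]]
T box c [ 544.4 -289.3] wh [ 9.  23.4] ang 71.5 corners [[532.0, -290.0], [554.0, -297.0], [557.0, -289.0], [535.0, -281.0]]
T stand c [545.6 179.5] wh [188.8  79. ] ang 70.32 corners [[477.0, 104.0], [551.0, 77.0], [615.0, 255.0], [540.0, 282.0]]
T brass 17 351.2352941176471 209.47058823529412 pl55 [[ 0.6085 -0.2529  0.055 ]]
T brass c [ 608.4 -253.7] wh [32.   3.4] ang 76.69 corners [[603.0, -269.0], [606.0, -270.0], [614.0, -239.0], [610.0, -238.0]]
T led 6 [[ 0.6391 -0.2198  0.038 ]]
T knob 11 [[ 0.6203 -0.2973  0.042 ]]
```

Run:
```python
from h import *
s,t=ld("side0"),ld("top0")
h=cv2.cvtColor(t["pixels"],cv2.COLOR_RGB2HSV)
for p in((330,225),(345,200),(365,220),(322,205),(375,230),(332,246)): print(p,h[p[1],p[0]],t["pixels"][p[1],p[0]])
m=cv2.inRange(t["pixels"],(140,140,140),(255,255,255)); z=np.zeros_like(m); z[185:262,315:380]=m[185:262,315:380]
z=cv2.morphologyEx(z,cv2.MORPH_CLOSE,np.ones((3,3)))
c=max(cv2.findContours(z,0,1)[0],key=cv2.contourArea)[:,0]
P=plane(t,c,.038)[:,:2]*1000; print(cv2.minAreaRect(P.astype(np.float32)),cv2.boxPoints(cv2.minAreaRect(P.astype(np.float32))))
# heights from depth
for nm,d,b in(("S",s,[(250,306),(300,280),(270,302)]),("T",t,[(330,225),(345,198),(362,225)])):print(nm,depth(d,b).round(4))
# two-view cell end corners via silhouettes: cell mask (green+copper) rect
for nm,d,bx in(("S",s,(220,165,250,186)),("T",t,(170,210,196,242))):
    m=mask(d,(45,80,30),(85,255,255),bx)|mask(d,(8,100,60),(25,255,255),bx)
    ys,xs=np.nonzero(m);r=cv2.minAreaRect(np.c_[xs,ys].astype(np.float32));print(nm,r,np.round(cv2.boxPoints(r),1).tolist())
# predict: cell from stand
for c in((545.6,179.5),(545,177)):
    a=np.radians(-19.7);R=np.array([[np.cos(a),-np.sin(a)],[np.sin(a),np.cos(a)]])
    q=np.array(c)+R@[0,45]; print("cell",q)
    e=[np.r_[q+R@[k,l],hz]/1000 for k in(-29.5,29.5) for l,hz in((-17,25),(17,25),(0,42))]
    print("S",proj(s,e).round(1).tolist());print("T",proj(t,e).round(1).tolist())
```

```text
(330, 225) [ 77  12 185] [176 185 181]
(345, 200) [ 45   3 182] [181 182 180]
(365, 220) [ 45  11 180] [176 180 172]
(322, 205) [138  10 134] [132 129 134]
(375, 230) [102  10 131] [126 129 131]
(332, 246) [165  12  86] [86 82 84]
((573.970458984375, -245.82020568847656), (108.21392059326172, 147.7845458984375), 76.8260726928711) [[ 489.69144 -281.6626 ]
 [ 633.5867  -315.34384]
 [ 658.2495  -209.97781]
 [ 514.35425 -176.29657]]
S [[ 0.5218 -0.2739  0.0379]
 [ 0.6328 -0.2261  0.0382]
 [ 0.5614 -0.2728  0.0386]]
T [[ 0.5648 -0.1959  0.0374]
 [ 0.6424 -0.2387  0.0363]
 [ 0.5659 -0.2868  0.0389]]
S ((235.5, 176.5), (11.0, 21.0), 90.0) [[225.0, 171.0], [246.0, 171.0], [246.0, 182.0], [225.0, 182.0]]
T ((183.49227905273438, 225.9201202392578), (11.056554794311523, 20.17462158203125), 21.037511825561523) [[174.6999969482422, 233.39999389648438], [182.0, 214.5], [192.3000030517578, 218.5], [185.0, 237.3000030517578]]
cell [560.76928663 221.86617452]
S [[224.9, 179.2], [227.7, 172.8], [225.8, 170.7], [245.9, 180.5], [248.3, 174.1], [246.8, 172.0]]
T [[186.1, 236.2], [175.2, 232.1], [179.2, 234.1], [193.4, 217.1], [182.6, 213.0], [186.6, 214.7]]
cell [560.16928663 219.36617452]
S [[224.8, 179.7], [227.6, 173.3], [225.7, 171.2], [245.8, 181.0], [248.2, 174.5], [246.7, 172.5]]
T [[186.9, 236.5], [176.1, 232.3], [180.1, 234.3], [194.3, 217.3], [183.4, 213.2], [187.5, 214.9]]
```

Two-view values agree to about 4 mm: box centre ≈ (573,-248) mm, yaw ≈ -13.3°; cell ≈ (560,220) mm, axis ≈ -19.7°, height 25 mm. Next is a move planner.

```bash
cat > p.py <<'E'
import numpy as np,sys,json
from scipy.spatial.transform import Rotation as Ro
from rig import env
def toolR(axis_deg,tilt_deg=0):
    # tool x = -(cell axis); tilt: flat end (tool +x) low
    a=np.radians(axis_deg); t=np.radians(tilt_deg)
    h=np.array([np.cos(a),np.sin(a),0]); up=np.array([0,0,1.])
    ax=h*np.cos(t)+up*np.sin(t)
    x=-ax; y=-(up*np.cos(t)-h*np.sin(t)); z=np.cross(x,y)
    return np.c_[x,y,z]
def plan(P,Rt,n=None,step=55,ang=.17,start=None):
    o=env.observe(); p0,R0=(o["position"]*1000,o["tool_rot"]) if start is None else start
    P=np.array(P,float); rv=(Ro.from_matrix(R0).inv()*Ro.from_matrix(Rt)).as_rotvec()
    d=np.linalg.norm(P-p0); N=n or int(max(np.ceil(d/step),np.ceil(np.linalg.norm(rv)/ang),1))
    R=R0;p=p0.copy();out=[]
    for i in range(N):
        tgt=p0+(P-p0)*(i+1)/N; Rn=R0@Ro.from_rotvec(rv*(i+1)/N).as_matrix()
        s=np.round(R.T@(tgt-p),1); w=np.round((Ro.from_matrix(R).inv()*Ro.from_matrix(Rn)).as_rotvec(),3)
        p=p+R@s; R=R@Ro.from_rotvec(w).as_matrix(); out.append(np.r_[s,w])
    print("d",d.round(1),"rot",np.degrees(np.linalg.norm(rv)).round(2),"N",N)
    for i,r in enumerate(out): print(i,[float(x) for x in r])
def st():
    o=env.observe(); print("t",round(o["time_s"],3),"p",(o["position"]*1000).round(2),"q",np.round(o["q"],1),"F",o["ft_force"].round(2),"w",round(o["grip_width"]*1000,1)); return o
E
python3 -c "
from p import *
st();plan([560,220,130],toolR(-19.7))"
```

```text
t 0.1 p [ 141.27 -531.3   238.79] q [-87.5  21.8  74.4  -0.   83.9 -12.3] F [-0.43 -0.44 -0.07] w 85.5
d 867.0 rot 34.58 N 16
0 [-37.4, 6.9, -38.6, 0.0, 0.038, 0.0]
1 [-35.8, 6.8, -40.1, 0.0, 0.037, 0.0]
2 [-34.4, 6.9, -41.3, 0.0, 0.038, 0.0]
3 [-32.7, 6.8, -42.6, 0.0, 0.038, 0.0]
4 [-31.1, 6.9, -43.9, 0.0, 0.038, 0.0]
5 [-29.5, 6.8, -45.0, 0.0, 0.037, 0.0]
6 [-27.7, 6.9, -46.0, 0.001, 0.038, 0.0]
7 [-26.0, 6.8, -47.0, -0.0, 0.038, 0.0]
8 [-24.1, 6.8, -48.1, -0.0, 0.038, 0.0]
9 [-22.4, 6.8, -48.9, -0.0, 0.037, 0.0]
10 [-20.5, 6.8, -49.7, -0.0, 0.038, 0.0]
11 [-18.6, 6.9, -50.4, -0.0, 0.038, 0.0]
12 [-16.6, 6.8, -51.1, 0.0, 0.037, 0.0]
13 [-14.8, 6.8, -51.7, 0.0, 0.038, 0.0]
14 [-12.8, 6.8, -52.2, 0.0, 0.038, 0.0]
15 [-10.8, 6.8, -52.7, 0.0, 0.038, 0.0]
```

move_arm(targets=[-37, 7, -39, 0, 0.038, 0, -36, 7, -40, 0, 0.038, 0, -34, 7, -41, 0, 0.038, 0, -33, 7, -43, 0, 0.038, 0, -31, 7, -44, 0, 0.038, 0], hand=0.4)

```text
time_s: 0.72
position: [0.2722, -0.2947, 0.204]
tool_rot: [[-0.998, 0.0, 0.068], [-0.068, 0.0, -0.998], [-0.0, -1.0, -0.0]]
ft_force: [0.3, -1.0, 0.4]
grip_width: 0.0599
```

move_arm(targets=[-29.5, 7, -45, 0, 0.038, 0, -28, 7, -46, 0, 0.038, 0, -26, 7, -47, 0, 0.038, 0, -24, 7, -48, 0, 0.038, 0, -22, 7, -49, 0, 0.038, 0])

```text
time_s: 1.35
position: [0.4035, -0.0602, 0.1691]
tool_rot: [[-0.993, 0.0, -0.121], [0.121, -0.0, -0.993], [-0.0, -1.0, 0.0]]
ft_force: [1.5, -0.2, -0.4]
grip_width: 0.0599
```

```bash
python3 -c "
from p import *
st();plan([560,220,100],toolR(-19.7))"
```

```text
t 1.35 p [403.5  -60.2  169.11] q [-25.2  12.  102.   -0.   66.   71.7] F [ 1.51 -0.21 -0.41] w 59.9
d 328.3 rot 12.74 N 6
0 [-20.2, 11.5, -49.5, -0.0, 0.037, -0.0]
1 [-18.4, 11.5, -50.3, -0.0, 0.037, -0.0]
2 [-16.5, 11.5, -50.8, -0.0, 0.037, -0.0]
3 [-14.6, 11.6, -51.5, -0.0, 0.037, -0.0]
4 [-12.7, 11.5, -52.0, -0.0, 0.037, -0.0]
5 [-10.8, 11.5, -52.3, -0.0, 0.037, -0.0]
```

move_arm(targets=[-20, 11, -50, 0, 0.037, 0, -18, 11, -50, 0, 0.037, 0, -17, 12, -51, 0, 0.037, 0, -15, 12, -51, 0, 0.037, 0, -13, 12, -52, 0, 0.037, 0])

```text
time_s: 1.98
position: [0.534, 0.1733, 0.1106]
tool_rot: [[-0.953, -0.0, -0.301], [0.301, -0.0, -0.953], [0.0, -1.0, 0.0]]
ft_force: [0.3, -0.5, 0.8]
grip_width: 0.0598
```

move_arm(targets=[-10, 6, -30, 0, 0.037, 0, -1, 6, -18, 0, 0, 0, 0, 0, 0, 0, 0, 0, 0, 0, 0, 0, 0, 0, 0, 0, 0, 0, 0, 0])

```text
time_s: 2.6
position: [0.5589, 0.2129, 0.0998]
tool_rot: [[-0.942, 0.0, -0.336], [0.336, -0.0, -0.942], [-0.0, -1.0, -0.0]]
ft_force: [1.0, 0.2, -0.4]
grip_width: 0.0596
```

```bash
python3 -c "
from p import *
from rig import get_image
import cv2
st()
d={n:get_image(n) for n in('side','top')}
for n in d: np.savez(f'pics/{n}1.npz',**d[n])
c=d['side']['pixels'][110:235,170:300,::-1];cv2.imwrite('pics/s1.png',cv2.resize(c,None,fx=4,fy=4,interpolation=0))
c=d['top']['pixels'][190:270,140:250,::-1];cv2.imwrite('pics/t1.png',cv2.resize(c,None,fx=5,fy=5,interpolation=0))
plan([560,220,100],toolR(-19.7))"
```

```text
t 2.6 p [558.89 212.89  99.85] q [  9.5  33.9  78.1  -0.   68.  119.2] F [ 1.03  0.25 -0.44] w 59.6
d 6.9 rot 0.06 N 1
0 [1.4, -0.2, -6.8, 0.0, 0.001, -0.0]
```

View pics/s1.png

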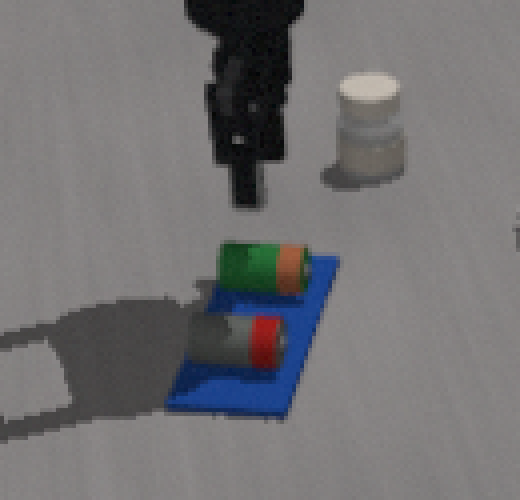

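View pics/t1.png

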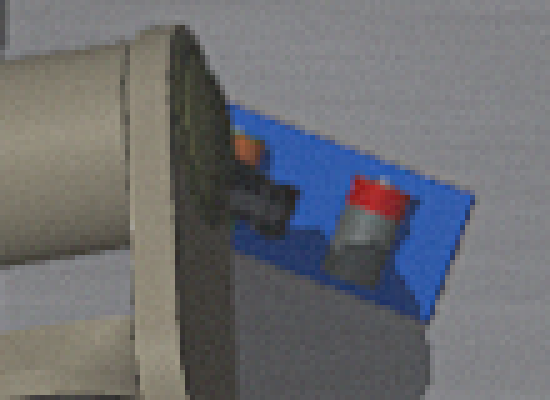

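```bash
python3 -c "
from h import *
s,t=ld('side1'),ld('top1')
T=np.array([558.9,212.9,0]);z=np.array([-.336,-.942,0]);x=np.array([-.942,.336,0])
for n,d in(('S',s),('T',t)):
  for hz in(92,97,102):
    print(n,hz,proj(d,[(T+z*k+x*l+[0,0,hz])/1000 for k in(30,40,44) for l in(-11,11)]).round(1).tolist())
  # box of dark finger
m=s['pixels'][140:166,222:246].mean(2).astype(int);print(m[8:])
m=t['pixels'][220:240,182:204].mean(2).astype(int);print(m)
"
```

```text
S 92 [[236.4, 163.0], [228.2, 162.6], [235.6, 165.0], [227.3, 164.5], [235.2, 165.7], [227.0, 165.3]]
S 97 [[236.2, 161.4], [228.0, 160.9], [235.4, 163.3], [227.2, 162.8], [235.1, 164.1], [226.8, 163.6]]
S 102 [[236.1, 159.7], [227.9, 159.2], [235.3, 161.6], [227.0, 161.2], [235.0, 162.4], [226.7, 161.9]]
T 92 [[193.4, 224.6], [190.5, 232.2], [196.8, 225.9], [193.9, 233.5], [198.2, 226.4], [195.3, 234.1]]
T 97 [[193.0, 224.6], [190.1, 232.2], [196.5, 225.9], [193.6, 233.5], [197.8, 226.4], [194.9, 234.0]]
T 102 [[192.6, 224.5], [189.7, 232.2], [196.1, 225.8], [193.2, 233.5], [197.5, 226.3], [194.5, 234.0]]
[[134  70  22  21  13  21  19   9  19  12  14  18  18  19  16  13  13  12
   16  88 125 131 131 129]
 [133  81  27  23  22  23  21  21  19  15  17  19  24  17  17  11  16  15
   38 103 125 131 131 129]
 [133  97  46  28  26  24  13  18  15  17  13  21  50  60  78  82  83  81
   97 124 131 130 131 131]
 [131 118  96  89  83  50  22  18  14  15  18  29  71  84 122 127 129 127
  132 130 129 130 127 129]
 [131 131 130 131 122  70  26  16  13  18  15  32  71  72 115 129 128 128
  128 12
[... 2493 characters left out ...]
3  56  60  62  57  45  56  91
  103  95 105 105]
 [ 47  45  48  53  46  48  44  42  53  56  54  59  66  63  48  47  80 106
  105 101 103 101]
 [ 44  48  52  55  55  59  58  55  57  52  47  49  57  43  41  61  99 109
  106 104 101 102]
 [ 48  54  64  57  61  54  61  61  68  47  39  37  45  49  40  62  80  86
   91  84  88  85]
 [ 63  61  65  63  63  71  68  69  64  61  46  43  43  39  45  57  67  66
   64  64  59  59]
 [ 64  65  61  68  65  64  63  65  63  58  56  52  54  50  48  62  66  65
   69  63  66  68]
 [ 60  64  59  61  63  72  66  63  64  69  69  61  62  66  71  65  69  64
   65  63  69  67]
 [ 64  62  65  65  66  63  68  64  71  68  65  63  70  66  63  65  65  65
   60  61  70  60]]
```

move_arm(targets=[1.5, 21, -7, 0, 0.001, 0, 0, 30, 0, 0, 0, 0, 0, 20, 0, 0, 0, 0, 0, 10, 0, 0, 0, 0, 0, 0, 0, 0, 0, 0])

```text
time_s: 3.32
position: [0.5599, 0.2207, 0.0183]
tool_rot: [[-0.942, -0.0, -0.337], [0.337, -0.0, -0.942], [0.0, -1.0, 0.0]]
ft_force: [1.1, 0.3, 1.3]
grip_width: 0.0596
```

```bash
python3 -c "
from p import *
from rig import get_image
import cv2
st()
d=get_image('side');np.savez('pics/side2.npz',**d)
c=d['pixels'][130:230,190:300,::-1];cv2.imwrite('pics/s2.png',cv2.resize(c,None,fx=5,fy=5,interpolation=0))"
```

```text
t 3.325 p [559.94 220.72  18.25] q [ 10.3  40.2  81.6  -0.   58.2 119.9] F [1.08 0.32 1.26] w 59.6
```

View pics/s2.png

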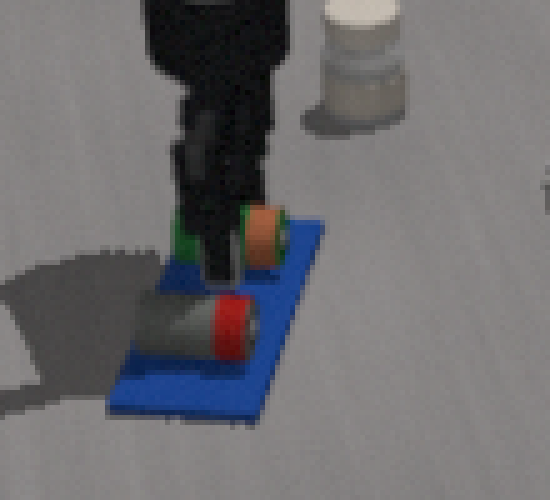

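The near finger stands at (234,185), in the middle of the cell between the chocks. Closing gently.

move_arm(targets=[0, 0, 0, 0, 0, 0, 0, 0, 0, 0, 0, 0, 0, 0, 0, 0, 0, 0, 0, 0, 0, 0, 0, 0, 0, 0, 0, 0, 0, 0], hand=-0.15, squeeze=25)

```text
time_s: 4.0
position: [0.56, 0.2209, 0.0183]
tool_rot: [[-0.942, -0.0, -0.337], [0.337, 0.0, -0.942], [0.0, -1.0, 0.0]]
ft_force: [-0.3, -0.2, 0.7]
grip_width: 0.0364
```

move_arm(targets=[0, 0, 0, 0, 0, 0, 0, 0, 0, 0, 0, 0, 0, 0, 0, 0, 0, 0, 0, 0, 0, 0, 0, 0, 0, 0, 0, 0, 0, 0], hand=-1, squeeze=25)

```text
time_s: 4.62
position: [0.5601, 0.221, 0.0185]
tool_rot: [[-0.942, 0.0, -0.337], [0.337, 0.0, -0.942], [-0.0, -1.0, -0.0]]
ft_force: [-0.8, 1.6, 3.1]
grip_width: 0.0327
```

```bash
python3 -c "
from p import *
o=st();print(o['tool_rot'].T@o['ft_force'],o['wrist_torque'])"
```

```text
t 4.625 p [560.07 220.99  18.49] q [ 10.3  40.2  81.6   0.   58.2 119.9] F [-0.76  1.61  3.09] w 32.7
[ 1.25188355 -3.09312577 -1.25957476] [0.18695837 0.05842636 0.04390327]
```

```bash
python3 -c "
from p import *
from h import *
from rig import get_image
import cv2
d=get_image('side');np.savez('pics/side3.npz',**d)
c=d['pixels'][130:230,190:300,::-1];cv2.imwrite('pics/s3.png',cv2.resize(c,None,fx=5,fy=5,interpolation=0))
T=np.array([560,221,0]);z=np.array([-.337,-.942,0])
for hz in(10,14,18,22,26,30): print(hz,proj(d,[(T+z*k+[0,0,hz])/1000 for k in(17,24,30)]).round(1).tolist())
print(d['pixels'][172:196,228:240].mean(2).astype(int))
print(d['pixels'][172:196,232:236].tolist())
"
```

```text
10 [[235.5, 184.7], [235.0, 186.0], [234.5, 187.2]]
14 [[235.4, 183.5], [234.9, 184.8], [234.4, 186.0]]
18 [[235.3, 182.2], [234.8, 183.6], [234.3, 184.8]]
22 [[235.2, 181.0], [234.7, 182.4], [234.2, 183.6]]
26 [[235.1, 179.8], [234.6, 181.1], [234.1, 182.3]]
30 [[235.0, 178.5], [234.5, 179.9], [234.0, 181.1]]
[[15 13 17 17 17 16 15 21 19 16 18 61]
 [19 22 14 20 19 20 19 17 18 21 15 73]
 [19  5 11 23 25 23 16  6 17 35 37 85]
 [23 25 33 26 19 19 14 20 17 60 62 86]
 [41 41 44 38 23 10 13 20 17 72 71 82]
 [42 40 50 48 30 18 15 18 18 64 69 67]
 [40 41 49 49 26 16 18 15 10 55 66 69]
 [37 41 47 52 29 20 19 23 15 54 71 68]
 [39 34 37 59 31 13 21 20 15 50 71 60]
 [35 35 33 58 34 23 11 21 19 42 69 57]
 [39 36 39 60 35 20 19 16 22 41 72 61]
 [43 40 40 65 39 16 21 16 18 37 74 64]
 [50 43 44 63 48 34 35 37 32 38 72 59]
 [45 43 41 51 60 62 59 59 55 59 71 54]
 [42 42 39 42 43 48 49 50 54 55 65 61]
 [43 42 42 43 46 45 42 41 44 53 76 81]
 [48 47 44 45 56 53 55 50 55 74 81 79]
 [50 52 63 64 77 77 64 60 73 75 72 70]
 [52 70 94 95 97 85 73 71 73 70 72 77]
 [69 92 97 97 97 85 69 70 72 71 70 79]
 [90 96 
[... 862 characters left out ...]
35, 35], [36, 35, 36], [36, 37, 39]], [[52, 58, 71], [56, 60, 70], [54, 57, 68], [54, 57, 67]], [[15, 37, 78], [24, 43, 79], [26, 45, 78], [27, 45, 78]], [[20, 40, 80], [19, 38, 80], [15, 34, 77], [14, 34, 75]], [[38, 53, 78], [43, 44, 74], [61, 35, 70], [62, 27, 63]], [[73, 78, 82], [100, 63, 68], [122, 31, 39], [128, 25, 28]], [[96, 98, 97], [138, 61, 58], [155, 34, 30], [157, 29, 27]], [[101, 96, 94], [148, 55, 53], [156, 26, 26], [156, 29, 26]], [[105, 83, 80], [146, 48, 47], [153, 30, 30], [153, 31, 29]], [[104, 77, 75], [141, 45, 42], [144, 27, 21], [147, 28, 27]], [[105, 62, 63], [131, 32, 30], [138, 28, 23], [138, 27, 23]], [[99, 62, 59], [124, 34, 32], [128, 22, 22], [131, 27, 25]]]
```

View pics/s3.png

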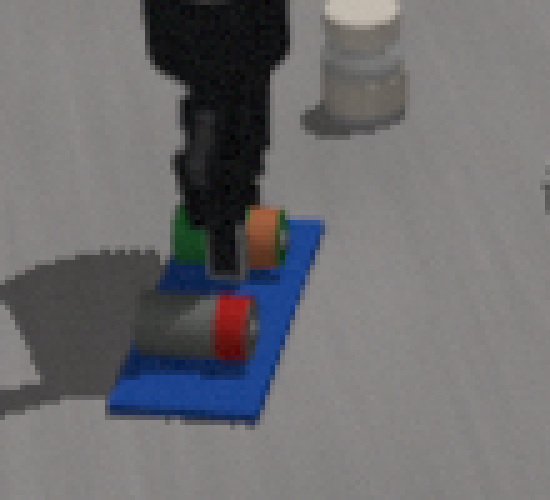

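move_arm(targets=[0, 0, 0, 0, 0, 0, 0, 0, 0, 0, 0, 0, 0, -2, 0, 0, 0, 0, 0, -6, 0, 0, 0, 0, 0, -20, 0, 0, 0, 0], squeeze=50)

```text
time_s: 5.3
position: [0.5593, 0.2207, 0.0457]
tool_rot: [[-0.942, -0.003, -0.337], [0.337, -0.001, -0.942], [0.002, -1.0, 0.002]]
ft_force: [-0.2, -0.4, -1.6]
grip_width: 0.0323
```

move_arm(targets=[0, -40, 0, 0, 0, 0, 0, -50, 0, 0, 0, 0, 0, -20, 0, 0, 0, 0, 0, 0, 0, 0, 0, 0, 0, 0, 0, 0, 0, 0])

```text
time_s: 5.92
position: [0.5593, 0.2207, 0.1549]
tool_rot: [[-0.942, -0.002, -0.337], [0.337, -0.001, -0.942], [0.002, -1.0, 0.001]]
ft_force: [1.2, -0.0, -1.9]
grip_width: 0.0327
```

```bash
python3 -c "
from p import *
from h import *
from rig import get_image
import cv2
o=st()
d=get_image('side');np.savez('pics/side4.npz',**d)
c=d['pixels'][80:230,160:310,::-1];cv2.imwrite('pics/s4.png',cv2.resize(c,None,fx=4,fy=4,interpolation=0))
"
```

```text
t 5.925 p [559.35 220.74 154.95] q [ 10.3  30.9  73.4  -0.   75.8 119.9] F [ 1.18 -0.05 -1.91] w 32.7
```

View pics/s4.png

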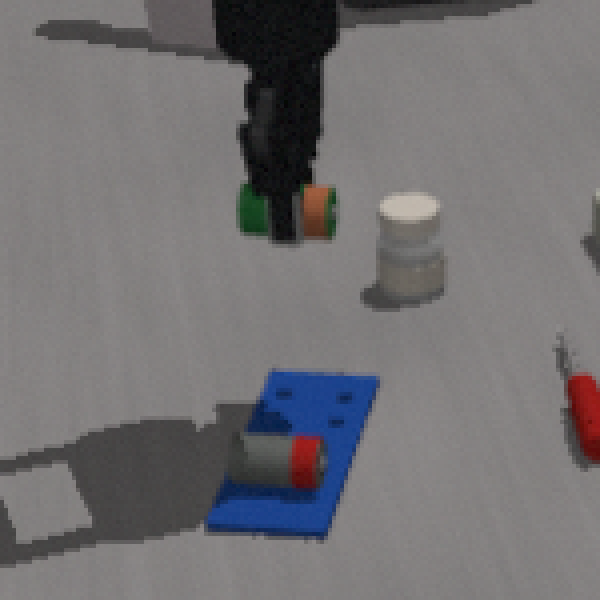

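The cell is held level at about (232,133) and the stand place is empty. Now I find how far along its axis it is gripped.

```bash
python3 -c "
from p import *
from h import *
d=ld('side4')
bx=(210,120,255,145)
m=mask(d,(45,80,20),(85,255,255),bx);ys,xs=np.nonzero(m);print('green',xs.min(),xs.max(),ys.min(),ys.max())
m=mask(d,(5,90,50),(25,255,255),bx);ys,xs=np.nonzero(m);print('cop',xs.min(),xs.max(),ys.min(),ys.max())
print(d['pixels'][132,214:250].tolist())
print(d['pixels'][120:146,222].tolist())
o=env.observe();P=o['position']*1000;R=o['tool_rot']
th=np.linspace(0,2*np.pi,72)
for c in(-2,0,2):
  for e in(-29.5,29.5):
    C=[ (P+R@np.array([-(c+e),-6.6+17*np.cos(a),17*np.sin(a)]))/1000 for a in th]
    u=proj(d,C);print(c,e,u.min(0).round(1),u.max(0).round(1), 'at row132', u[np.argsort(abs(u[:,1]-132))[:3],0].round(1))
"
```

```text
green 220 243 126 138
cop 235 242 126 138
[[133, 131, 130], [132, 131, 132], [133, 130, 129], [132, 129, 130], [131, 128, 128], [71, 94, 74], [26, 70, 35], [18, 66, 29], [20, 66, 31], [22, 69, 32], [23, 69, 31], [25, 71, 36], [47, 73, 53], [39, 44, 41], [24, 23, 24], [14, 15, 16], [18, 19, 18], [14, 16, 19], [16, 13, 16], [54, 54, 54], [71, 70, 71], [69, 54, 47], [121, 71, 48], [129, 76, 51], [129, 77, 51], [130, 76, 51], [130, 75, 50], [78, 82, 46], [49, 77, 50], [96, 98, 95], [112, 113, 109], [130, 130, 129], [136, 133, 133], [135, 132, 132], [136, 132, 132], [135, 132, 131]]
[[8, 9, 8], [28, 23, 26], [32, 30, 29], [44, 42, 44], [52, 51, 50], [40, 46, 41], [20, 44, 25], [19, 56, 27], [25, 69, 35], [24, 70, 36], [25, 70, 32], [23, 69, 33], [20, 66, 31], [19, 66, 30], [22, 66, 32], [21, 62, 31], [19, 60, 31], [17, 54, 25], [70, 80, 70], [117, 118, 114], [132, 129, 129], [134, 130, 131], [133, 130, 130], [133, 131, 130], [132, 129, 129], [134, 131, 131]]
-2 -29.5 [219.1 125. ] [222.3 138.3] at row132 [222.3 219.1 219.1]
-2 29.5 [241.5 126.2] [244.3 139.5] at row132 [244.3 241.6 241.6]
0 -29.5 [219.8 125.1] [223.1 138.3] at row132 [223.1 219.8 219.8]
0 29.5 [242.3 126.2] [245.  139.5] at row132 [245.  242.4 242.3]
2 -29.5 [220.6 125.1] [223.8 138.3] at row132 [223.8 220.6 220.6]
2 29.5 [243.1 126.3] [245.7 139.6] at row132 [245.7 243.1 243.1]
```

The held cell sits about 2 mm toward its flat end from the TCP, with its axis 6.6 mm above it. The side view's columns and the top view's y fit the felt grasp best, so I take the insert centre as about (577.4,-247). Going to a tilted hover.

```bash
cat >> p.py <<'E'
A=-13.3; B=np.array([577.4,-247.0,46.0]); OFF=np.array([2.2,-6.6,0])
def bf(): # bay frame
    a=np.radians(A); return np.c_[[np.cos(a),np.sin(a),0],[-np.sin(a),np.cos(a),0],[0,0,1]]
def tcp(x0,z0,tilt,lat=0):
    """lower flat corner at bay (x0,z0) -> TCP"""
    t=np.radians(tilt); ax=np.array([np.cos(t),0,np.sin(t)]);up=np.array([-np.sin(t),0,np.cos(t)])
    C=np.array([x0,lat,z0])+29.5*ax+17*up
    R=toolR(A,tilt); return B+bf()@C-R@OFF,R
def where():
    o=env.observe();P=o["position"]*1000;R=o["tool_rot"]
    C=bf().T@(P+R@OFF-B); ax=bf().T@(-R[:,0]); up=bf().T@(-R[:,1])
    lo=C-29.5*ax-17*up; sh=C+29.5*ax-17*up
    print("t",round(o["time_s"],2),"centre",C.round(2),"tilt",np.degrees(np.arcsin(ax[2])).round(2),"yawerr",np.degrees(np.arctan2(ax[1],ax[0])).round(2),"flatlow",lo.round(2),"shldlow",sh.round(2),"F bay",(bf().T@o["ft_force"]).round(2),"w",round(o["grip_width"]*1000,1)); return o
E
python3 -c "
from p import *
where();P,R=tcp(-3.5,48,15);print(P);plan(P,R)"
```

```text
t 5.97 centre [-127.34  451.29  115.37] tilt -0.14 yawerr -6.37 flatlow [-156.7   454.54   98.44] shldlow [-98.07 448.    98.29] F bay [-0.58 -0.18 -1.79] w 32.4
[ 601.17294063 -252.61968503  112.25019232]
d 477.1 rot 16.43 N 9
0 [-22.1, 4.7, 48.0, -0.002, -0.012, 0.029]
1 [-21.4, 5.3, 48.2, -0.002, -0.013, 0.03]
2 [-20.5, 5.8, 48.5, -0.001, -0.012, 0.029]
3 [-19.8, 6.4, 48.7, -0.002, -0.012, 0.029]
4 [-19.1, 6.8, 49.1, -0.002, -0.012, 0.03]
5 [-18.2, 7.2, 49.2, -0.002, -0.013, 0.029]
6 [-17.4, 7.7, 49.5, -0.001, -0.012, 0.029]
7 [-16.6, 8.2, 49.7, -0.002, -0.012, 0.03]
8 [-15.7, 8.5, 49.9, -0.002, -0.012, 0.029]
```

move_arm(targets=[-22, 4, 48, -0.002, -0.012, 0.029, -21, 5, 48, -0.002, -0.013, 0.03, -20.5, 5, 48.5, -0.001, -0.012, 0.029, -20, 6, 49, -0.002, -0.012, 0.029, -19, 6, 49, -0.002, -0.012, 0.03])

```text
time_s: 6.6
position: [0.5823, -0.0435, 0.1342]
tool_rot: [[-0.95, 0.141, -0.278], [0.275, -0.036, -0.961], [-0.145, -0.989, -0.004]]
ft_force: [0.9, -1.0, -0.8]
grip_width: 0.0323
```

move_arm(targets=[-18, 7, 49, -0.002, -0.013, 0.029, -17.5, 8, 49.5, -0.001, -0.012, 0.029, -16.5, 8, 49, -0.002, -0.012, 0.03, -11, 6, 35, -0.002, -0.012, 0.029, -5, 3, 15, 0, 0, 0])

```text
time_s: 7.22
position: [0.6012, -0.2531, 0.1147]
tool_rot: [[-0.939, 0.252, -0.232], [0.225, -0.058, -0.973], [-0.258, -0.966, -0.002]]
ft_force: [-0.4, 1.5, -1.8]
grip_width: 0.0321
```

```bash
python3 -c "
from p import *
where();P,R=tcp(-3.5,48,15);print(P);plan(P,R)"
```

```text
t 7.22 centre [20.73 -0.48 74.5 ] tilt 14.98 yawerr -0.18 flatlow [-3.37 -0.36 50.45] shldlow [53.62 -0.54 65.7 ] F bay [-0.74  1.32 -1.77] w 32.1
[ 601.17294063 -252.61968503  112.25019232]
d 2.5 rot 0.2 N 1
0 [0.8, 2.3, -0.5, 0.002, -0.003, 0.0]
```

```bash
python3 -c "
from p import *
P,R=tcp(-3.5,12,15);plan(P,R,n=2)"
```

```text
d 38.4 rot 0.2 N 2
0 [5.0, 18.5, -0.2, 0.001, -0.002, 0.0]
1 [5.1, 18.6, -0.2, 0.001, -0.001, 0.0]
```

move_arm(targets=[4, 15, -0.2, 0.001, -0.002, 0, 4, 15, -0.2, 0.001, -0.001, 0, 2, 7, 0, 0, 0, 0, 0, 0, 0, 0, 0, 0, 0, 0, 0, 0, 0, 0])

```text
time_s: 7.85
position: [0.6025, -0.2509, 0.0786]
tool_rot: [[-0.94, 0.255, -0.228], [0.219, -0.061, -0.974], [-0.262, -0.965, 0.002]]
ft_force: [0.2, -1.2, -1.3]
grip_width: 0.0325
```

```bash
python3 -c "
from p import *
from rig import get_image
import cv2
where()
for n,b in(('side',(220,210,340,330)),('top',(300,180,400,270))):
  d=get_image(n);np.savez(f'pics/{n}5.npz',**d)
  c=d['pixels'][b[1]:b[3],b[0]:b[2],::-1];cv2.imwrite(f'pics/{n}5.png',cv2.resize(c,None,fx=5,fy=5,interpolation=0))"
```

```text
t 7.85 centre [21.49  1.96 38.41] tilt 15.19 yawerr 0.17 flatlow [-2.52  1.86 14.28] shldlow [54.41  2.03 29.74] F bay [ 0.46 -1.07 -1.26] w 32.5
```

View pics/side5.png

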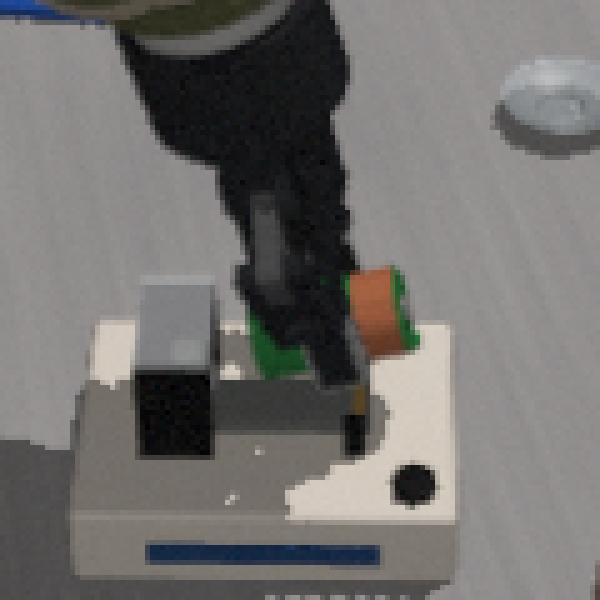

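View pics/top5.png

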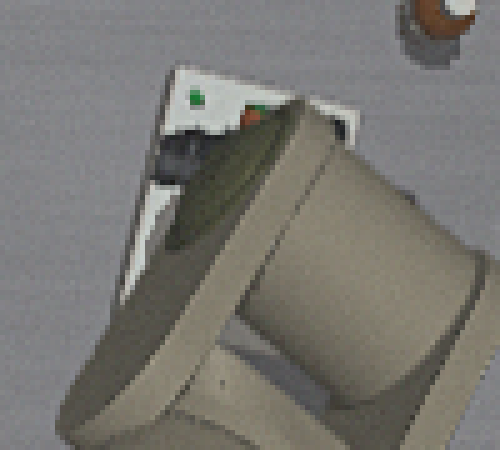

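Side view: the cell is tilted above the bay with its flat end at about (273,285), right of the hood (247–263, 265–301). Near contact cheek at (291,298). Next I check where my bay estimate projects.

```bash
python3 -c "
from p import *
from h import *
d=ld('side5');d0=ld('side0')
def pb(x,y,z,dd=d): return proj(dd,[(B+bf()@np.array([x,y,z],float))/1000]).round(1)[0].tolist()
for nm,p in(('near cheek front bot',(-25.5,-25,-8)),('back bot',(-42.5,-25,-8)),('front top42',(-25.5,-25,42)),('far front top42',(-25.5,25,42)),('brass near top in',(29.5,-17,9)),('brass far top in',(29.5,17,9)),('brass near out',(33.5,-17,9)),('brass far out',(33.5,17,9)),('floor near at x0',(0,-11,0)),('floor far x0',(0,11,0)),('floor near x15',(15,-11,0)),('floor far 15',(15,11,0))): print(nm,pb(*p))
g=d0['pixels']
print('col brass 286 rows', g[286,284:298].tolist())
for c in (270,280): print('col',c,[ (r,g[r,c].tolist()) for r in range(280,300)])
m=mask(d0,(10,110,70),(28,255,255),(225,255,325,335));ys,xs=np.nonzero(m);print([(int(y),xs[ys==y].tolist()) for y in sorted(set(ys))])
# cell silhouette
o=env.observe();P=o['position']*1000;R=o['tool_rot'];th=np.linspace(0,2*np.pi,72)
for e in(-29.5,29.5):
  u=proj(d,[(P+R@(OFF+np.array([-e,17*np.cos(a),17*np.sin(a)])))/1000 for a in th]);print('cell end',e,u.min(0).round(1),u.max(0).round(1),'at lowest',u[u[:,1].argmax()].round(1),'leftmost',u[u[:,0].argmin()].round(1),'right',u[u[:,0].argmax()].round(1))
bx=(265,255,310,292)
for nm,lo,hi in(('g',(45,80,20),(85,255,255)),('c',(5,90,50),(25,255,255))):
  m=mask(d,lo,hi,bx);ys,xs=np.nonzero(m);print(nm,xs.min(),xs.max(),ys.min(),ys.max(),'low cols',xs[ys==ys.max()])
print([(r,d['pixels'][r,274].tolist()) for r in range(270,292)])
print([(c,d['pixels'][278,c].tolist()) for c in range(264,276)])
print([(c,d['pixels'][278,c].tolist()) for c in range(292,308)])
"
```

```text
near cheek front bot [262.0, 300.7]
back bot [253.3, 300.6]
front top42 [261.0, 282.2]
far front top42 [262.5, 264.3]
brass near top in [290.1, 291.8]
brass far top in [290.3, 279.5]
brass near out [292.2, 291.8]
brass far out [292.3, 279.5]
floor near at x0 [275.2, 292.7]
floor far x0 [275.6, 284.7]
floor near x15 [282.8, 292.8]
floor far 15 [283.1, 284.8]
col brass 286 rows [[94, 96, 92], [92, 96, 91], [95, 96, 93], [92, 95, 90], [93, 93, 90], [93, 94, 90], [80, 77, 65], [133, 105, 58], [137, 110, 62], [116, 110, 98], [175, 169, 160], [191, 183, 173], [190, 182, 171], [191, 184, 173]]
col 270 [(280, [190, 180, 171]), (281, [191, 182, 172]), (282, [188, 180, 172]), (283, [190, 183, 172]), (284, [189, 183, 172]), (285, [171, 166, 158]), (286, [93, 93, 91]), (287, [92, 94, 92]), (288, [93, 94, 92]), (289, [91, 94, 92]), (290, [92, 95, 92]), (291, [94, 95, 92]), (292, [91, 93, 90]), (293, [85, 88, 85]), (294, [54, 54, 52]), (295, [55, 56, 55]), (296, [106, 103, 96]), (297, [190, 181, 171]), (298, [187, 180, 169]), (299, [190, 183, 173])]
col 280 [(280, [190, 182, 171]), (281, [191, 184
[... 1329 characters left out ...]
[57, 57, 56]), (289, [55, 57, 56]), (290, [57, 56, 56]), (291, [56, 56, 53])]
[(264, [105, 99, 94]), (265, [114, 110, 104]), (266, [117, 113, 107]), (267, [117, 111, 107]), (268, [115, 111, 103]), (269, [105, 106, 96]), (270, [59, 86, 60]), (271, [30, 79, 41]), (272, [23, 77, 36]), (273, [20, 73, 35]), (274, [24, 55, 31]), (275, [20, 29, 24])]
[(292, [79, 66, 61]), (293, [95, 57, 39]), (294, [103, 60, 41]), (295, [101, 58, 37]), (296, [100, 58, 37]), (297, [101, 59, 38]), (298, [101, 59, 41]), (299, [99, 57, 40]), (300, [73, 63, 39]), (301, [40, 78, 39]), (302, [33, 88, 44]), (303, [43, 101, 56]), (304, [184, 182, 168]), (305, [210, 202, 191]), (306, [211, 202, 192]), (307, [211, 202, 192])]
```

The cell reprojects within 0.5 px. The floor strip (rows 285.3–293.2) and brass (cols 290.4–292.9) put the insert about 0.9 mm further +x and 1.3 mm toward -y. Correcting the estimate and moving to just above the floor, short of the hood.

```bash
sed -i 's/577.4,-247.0,46.0/578.0,-248.5,46.0/' p.py; python3 -c "
from p import *
where();P,R=tcp(-9,3.5,15);plan(P,R,n=2)"
```

```text
t 7.95 centre [20.54  3.09 38.5 ] tilt 15.2 yawerr 0.16 flatlow [-3.47  3.   14.36] shldlow [53.46  3.15 29.83] F bay [-0.48 -0.03 -0.69] w 32.3
d 12.6 rot 0.26 N 2
0 [4.1, 4.6, 1.5, -0.0, 0.001, -0.002]
1 [4.0, 4.6, 1.6, -0.001, 0.002, -0.001]
```

move_arm(targets=[3, 3, 1.5, 0, 0.001, -0.002, 3, 3, 1.6, -0.001, 0.002, -0.001, 2, 3, 0, 0, 0, 0, 0, 0, 0, 0, 0, 0, 0, 0, 0, 0, 0, 0])

```text
time_s: 8.57
position: [0.5963, -0.2529, 0.0674]
tool_rot: [[-0.94, 0.252, -0.231], [0.223, -0.059, -0.973], [-0.259, -0.966, -0.0]]
ft_force: [0.5, 0.6, -0.2]
grip_width: 0.0323
```

```bash
python3 -c "
from p import *
where();P,R=tcp(-9,1,15);plan(P,R,n=5)"
```

```text
t 8.57 centre [15.   -0.11 27.24] tilt 14.98 yawerr -0.03 flatlow [-9.1  -0.08  3.2 ] shldlow [47.9  -0.12 18.45] F bay [ 0.37  0.74 -0.16] w 32.3
d 2.2 rot 0.04 N 5
0 [0.1, 0.4, -0.0, 0.0, -0.0, 0.0]
1 [0.1, 0.5, -0.0, 0.0, -0.0, 0.0]
2 [0.1, 0.4, -0.1, 0.0, -0.0, 0.0]
3 [0.1, 0.4, 0.0, 0.0, -0.0, 0.0]
4 [0.1, 0.4, -0.0, 0.0, -0.001, 0.0]
```

move_arm(targets=[0.1, 0.4, 0, 0, 0, 0, 0.1, 0.4, 0, 0, 0, 0, 0.1, 0.4, 0, 0, 0, 0, 0.1, 0.3, 0, 0, 0, 0, 0, 0, 0, 0, 0, 0])

```text
time_s: 9.2
position: [0.5962, -0.2529, 0.0658]
tool_rot: [[-0.94, 0.251, -0.231], [0.223, -0.059, -0.973], [-0.258, -0.966, -0.0]]
ft_force: [0.4, -0.3, -1.4]
grip_width: 0.0327
```

```bash
python3 -c "
from p import *
where()"
```

```text
t 9.2 centre [14.92 -0.06 25.57] tilt 14.97 yawerr -0.03 flatlow [-9.18 -0.04  1.53] shldlow [47.81 -0.07 16.77] F bay [ 0.47 -0.15 -1.41] w 32.7
```

move_arm(targets=[0.1, 0.3, 0, 0, 0, 0, 0.1, 0.3, 0, 0, 0, 0, 0.1, 0.3, 0, 0, 0, 0, 0.1, 0.3, 0, 0, 0, 0, 0, 0, 0, 0, 0, 0])

```text
time_s: 9.82
position: [0.5962, -0.2529, 0.0646]
tool_rot: [[-0.94, 0.252, -0.231], [0.223, -0.059, -0.973], [-0.258, -0.966, -0.0]]
ft_force: [-0.0, -0.2, -1.7]
grip_width: 0.0326
```

```bash
python3 -c "
from p import *
where()"
```

```text
t 9.82 centre [14.86 -0.08 24.38] tilt 14.98 yawerr -0.04 flatlow [-9.25 -0.05  0.33] shldlow [47.75 -0.09 15.58] F bay [ 0.04 -0.17 -1.74] w 32.6
```

move_arm(targets=[0.1, 0.3, 0, 0, 0, 0, 0, 0.3, 0, 0, 0, 0, 0.1, 0.3, 0, 0, 0, 0, 0, 0, 0, 0, 0, 0, 0, 0, 0, 0, 0, 0])

```text
time_s: 10.45
position: [0.5964, -0.253, 0.0639]
tool_rot: [[-0.94, 0.252, -0.231], [0.223, -0.059, -0.973], [-0.259, -0.966, -0.0]]
ft_force: [-0.8, 0.5, 3.1]
grip_width: 0.032
```

```bash
python3 -c "
from p import *
where()"
```

```text
t 10.45 centre [15.08 -0.12 23.72] tilt 15.01 yawerr -0.04 flatlow [-9.02 -0.1  -0.34] shldlow [47.97 -0.14 14.94] F bay [-0.93  0.33  3.09] w 32.0
```

Floor felt: about +4.5 N at nominal z0 ≈ -0.2 mm. Raising 1.2 mm and sliding in level under the hood, short of the spring.

move_arm(targets=[-0.3, -1.2, 0, 0, 0, 0, 2.4, -0.65, 0, 0, 0, 0, 2.4, -0.65, 0, 0, 0, 0, 2.4, -0.65, 0, 0, 0, 0, 0, 0, 0, 0, 0, 0])

```text
time_s: 11.08
position: [0.5887, -0.2511, 0.0648]
tool_rot: [[-0.94, 0.251, -0.231], [0.223, -0.059, -0.973], [-0.258, -0.966, -0.001]]
ft_force: [1.1, 0.3, -1.7]
grip_width: 0.0325
```

```bash
sed -i 's/-248.5,46.0/-248.5,45.8/' p.py; python3 -c "
from p import *
where()"
```

```text
t 11.07 centre [ 7.2  -0.08 24.85] tilt 14.96 yawerr -0.05 flatlow [-16.91  -0.05   0.81] shldlow [40.09 -0.09 16.04] F bay [ 1.02  0.51 -1.74] w 32.5
```

move_arm(targets=[1.2, -0.3, 0, 0, 0, 0, 1.2, -0.3, 0, 0, 0, 0, 1.2, -0.3, 0, 0, 0, 0, 1.2, -0.3, 0, 0, 0, 0, 0, 0, 0, 0, 0, 0])

```text
time_s: 11.7
position: [0.5842, -0.2501, 0.0649]
tool_rot: [[-0.94, 0.252, -0.231], [0.223, -0.059, -0.973], [-0.259, -0.966, -0.0]]
ft_force: [1.3, -0.8, -2.4]
grip_width: 0.0322
```

```bash
python3 -c "
from p import *
where()
import time
for i in range(3): print((bf().T@env.observe()['ft_force']).round(2))"
```

```text
t 11.7 centre [ 2.6  -0.11 24.92] tilt 15.0 yawerr -0.04 flatlow [-21.5   -0.09   0.86] shldlow [35.49 -0.13 16.13] F bay [ 1.45 -0.49 -2.37] w 32.2
[ 1.45 -0.49 -2.37]
[ 1.45 -0.49 -2.37]
[ 1.45 -0.49 -2.37]
```

move_arm(targets=[0.7, -0.2, 0, 0, 0, 0, 0.7, -0.2, 0, 0, 0, 0, 0.7, -0.2, 0, 0, 0, 0, 0.7, -0.2, 0, 0, 0, 0, 0, 0, 0, 0, 0, 0])

```text
time_s: 12.32
position: [0.5814, -0.2494, 0.0649]
tool_rot: [[-0.94, 0.252, -0.231], [0.223, -0.059, -0.973], [-0.259, -0.966, -0.0]]
ft_force: [2.6, -0.5, -1.7]
grip_width: 0.0326
```

```bash
python3 -c "
from p import *
where()
from rig import get_image
import cv2
d=get_image('side');np.savez('pics/side6.npz',**d)
c=d['pixels'][240:320,230:330,::-1];cv2.imwrite('pics/s6.png',cv2.resize(c,None,fx=7,fy=7,interpolation=0))"
```

```text
t 12.32 centre [-0.35 -0.11 24.95] tilt 14.99 yawerr -0.04 flatlow [-24.45  -0.09   0.9 ] shldlow [32.54 -0.13 16.16] F bay [ 2.68  0.07 -1.72] w 32.6
```

View pics/s6.png

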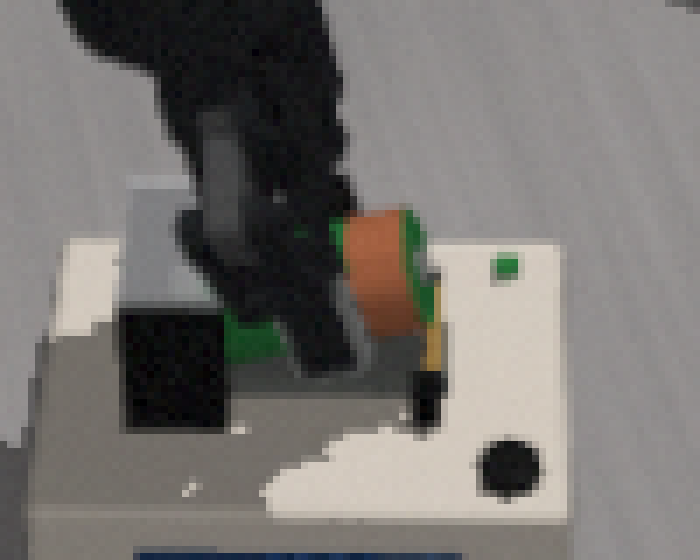

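Side view: the flat end is under the hood (crop 225–290,340) with the shoulder still above the brass (crop 435,300). Fx 2.7 N says the spring is touched. Continuing gently to the stops.

move_arm(targets=[0.6, -0.15, 0, 0, 0, 0, 0.5, -0.15, 0, 0, 0, 0, 0.5, -0.15, 0, 0, 0, 0, 0, 0, 0, 0, 0, 0, 0, 0, 0, 0, 0, 0])

```text
time_s: 13.0
position: [0.5797, -0.249, 0.0649]
tool_rot: [[-0.94, 0.252, -0.231], [0.223, -0.059, -0.973], [-0.259, -0.966, -0.0]]
ft_force: [3.1, -0.8, -2.1]
grip_width: 0.0323
```

```bash
python3 -c "
from p import *
where()"
```

```text
t 13.0 centre [-2.04 -0.09 24.94] tilt 14.98 yawerr -0.04 flatlow [-26.14  -0.06   0.89] shldlow [30.85 -0.1  16.14] F bay [ 3.17 -0.03 -2.13] w 32.3
```

move_arm(targets=[0.5, -0.15, 0, 0, 0, 0, 0.4, -0.1, 0, 0, 0, 0, 0, 0, 0, 0, 0, 0, 0, 0, 0, 0, 0, 0, 0, 0, 0, 0, 0, 0])

```text
time_s: 13.62
position: [0.5788, -0.2488, 0.0649]
tool_rot: [[-0.94, 0.252, -0.231], [0.223, -0.059, -0.973], [-0.258, -0.966, -0.0]]
ft_force: [4.9, -0.4, -2.4]
grip_width: 0.0325
```

```bash
python3 -c "
from p import *
where()"
```

```text
t 13.62 centre [-3.   -0.08 24.91] tilt 14.98 yawerr -0.04 flatlow [-27.11  -0.06   0.87] shldlow [29.89 -0.1  16.11] F bay [ 4.83  0.7  -2.39] w 32.5
```

move_arm(targets=[0.4, -0.1, 0, 0, 0, 0, 0.3, -0.1, 0, 0, 0, 0, 0, 0, 0, 0, 0, 0, 0, 0, 0, 0, 0, 0, 0, 0, 0, 0, 0, 0])

```text
time_s: 14.25
position: [0.5781, -0.2486, 0.0649]
tool_rot: [[-0.94, 0.252, -0.231], [0.223, -0.059, -0.973], [-0.259, -0.966, -0.0]]
ft_force: [3.8, -1.2, -1.8]
grip_width: 0.0322
```

```bash
python3 -c "
from p import *
where()"
```

```text
t 14.25 centre [-3.7  -0.09 24.95] tilt 14.98 yawerr -0.03 flatlow [-27.8   -0.07   0.9 ] shldlow [29.19 -0.1  16.15] F bay [ 3.95 -0.32 -1.85] w 32.2
```

move_arm(targets=[0.4, -0.1, 0, 0, 0, 0, 0.4, -0.1, 0, 0, 0, 0, 0, 0, 0, 0, 0, 0, 0, 0, 0, 0, 0, 0, 0, 0, 0, 0, 0, 0])

```text
time_s: 14.88
position: [0.5779, -0.2486, 0.0652]
tool_rot: [[-0.94, 0.253, -0.231], [0.223, -0.06, -0.973], [-0.26, -0.966, -0.0]]
ft_force: [6.7, -0.8, -3.4]
grip_width: 0.0325
```

```bash
python3 -c "
from p import *
where()"
```

```text
t 14.88 centre [-3.94 -0.12 25.17] tilt 15.07 yawerr -0.04 flatlow [-28.01  -0.1    1.08] shldlow [28.96 -0.14 16.42] F bay [ 6.75  0.77 -3.42] w 32.5
```

move_arm(targets=[0.4, -0.1, 0, 0, 0, 0, 0, 0, 0, 0, 0, 0, 0, 0, 0, 0, 0, 0, 0, 0, 0, 0, 0, 0, 0, 0, 0, 0, 0, 0])

```text
time_s: 15.5
position: [0.5777, -0.2486, 0.0652]
tool_rot: [[-0.939, 0.254, -0.231], [0.223, -0.06, -0.973], [-0.261, -0.965, -0.0]]
ft_force: [9.3, -1.8, -3.8]
grip_width: 0.0329
```

```bash
python3 -c "
from p import *
where()"
```

```text
t 15.5 centre [-4.07 -0.15 25.23] tilt 15.11 yawerr -0.05 flatlow [-28.12  -0.13   1.13] shldlow [28.84 -0.18 16.51] F bay [ 9.5   0.42 -3.76] w 32.9
```

Stops felt at x0 ≈ -28.0, tilt 15°, which matches the nominal -32.5 mm stop face to within 0.2 mm, so the insert estimate is confirmed. Backing off a touch, then pivoting down in stages along the stop faces.

move_arm(targets=[-0.7, 0.2, 0, 0, 0, 0, 0, 0, 0, 0, 0, 0, 0, 0, 0, 0, 0, 0, 0, 0, 0, 0, 0, 0, 0, 0, 0, 0, 0, 0])

```text
time_s: 16.12
position: [0.578, -0.2486, 0.0651]
tool_rot: [[-0.94, 0.253, -0.231], [0.223, -0.06, -0.973], [-0.259, -0.966, -0.0]]
ft_force: [5.8, -1.0, -2.4]
grip_width: 0.0324
```

```bash
python3 -c "
from p import *
where()
P,R=tcp(-28.5,.6,12);plan(P,R,n=2)
s=(P,R);P,R=tcp(-29.1,.5,10);plan(P,R,n=2,start=s)
s=(P,R);P,R=tcp(-29.8,.4,8);plan(P,R,n=2,start=s)"
```

```text
t 16.12 centre [-3.85 -0.13 25.07] tilt 15.04 yawerr -0.04 flatlow [-27.93  -0.11   1.  ] shldlow [29.05 -0.15 16.31] F bay [ 5.86  0.37 -2.36] w 32.4
d 1.9 rot 3.04 N 2
0 [0.1, 1.0, -0.1, 0.0, -0.0, -0.027]
1 [0.0, 0.9, -0.0, 0.0, -0.001, -0.026]
d 1.1 rot 2.0 N 2
0 [0.1, 0.5, 0.0, -0.0, 0.0, -0.017]
1 [0.2, 0.6, 0.0, -0.0, 0.0, -0.018]
d 1.1 rot 2.0 N 2
0 [0.2, 0.5, 0.0, 0.0, 0.0, -0.017]
1 [0.2, 0.6, -0.0, 0.0, 0.0, -0.018]
```

move_arm(targets=[0.1, 1.0, 0, 0, 0, -0.027, 0, 0.9, 0, 0, 0, -0.026, 0, 0, 0, 0, 0, 0, 0, 0, 0, 0, 0, 0, 0, 0, 0, 0, 0, 0])

```text
time_s: 16.75
position: [0.578, -0.2486, 0.0632]
tool_rot: [[-0.952, 0.202, -0.231], [0.226, -0.048, -0.973], [-0.208, -0.978, -0.0]]
ft_force: [5.9, -0.6, -2.6]
grip_width: 0.0324
```

```bash
python3 -c "
from p import *
where()
P,R=tcp(-29.1,.5,10);plan(P,R,n=2)"
```

```text
t 16.75 centre [-3.45 -0.11 23.36] tilt 11.98 yawerr -0.04 flatlow [-28.77  -0.09   0.6 ] shldlow [28.94 -0.13 12.85] F bay [ 5.92  0.78 -2.55] w 32.4
d 1.1 rot 1.98 N 2
0 [-0.0, 0.6, -0.1, 0.0, -0.0, -0.017]
1 [-0.0, 0.5, -0.0, 0.0, -0.001, -0.018]
```

move_arm(targets=[0, 0.6, 0, 0, 0, -0.017, 0.1, 0.5, 0, 0, 0, -0.018, 0, 0, 0, 0, 0, 0, 0, 0, 0, 0, 0, 0, 0, 0, 0, 0, 0, 0])

```text
time_s: 17.38
position: [0.5781, -0.2486, 0.062]
tool_rot: [[-0.958, 0.168, -0.231], [0.227, -0.04, -0.973], [-0.173, -0.985, -0.0]]
ft_force: [5.0, -0.9, -1.9]
grip_width: 0.0326
```

```bash
python3 -c "
from p import *
where()
P,R=tcp(-29.9,.4,8);plan(P,R,n=2)"
```

```text
t 17.38 centre [-3.22 -0.11 22.32] tilt 9.96 yawerr -0.04 flatlow [-29.34  -0.09   0.47] shldlow [28.77 -0.13 10.68] F bay [ 5.06  0.24 -1.86] w 32.6
d 1.1 rot 1.96 N 2
0 [0.1, 0.5, -0.1, 0.0, -0.0, -0.017]
1 [0.1, 0.6, -0.0, 0.0, -0.001, -0.017]
```

move_arm(targets=[0.1, 0.5, 0, 0, 0, -0.017, 0.1, 0.6, 0, 0, 0, -0.017, 0, 0, 0, 0, 0, 0, 0, 0, 0, 0, 0, 0, 0, 0, 0, 0, 0, 0])

```text
time_s: 18.0
position: [0.578, -0.2486, 0.0609]
tool_rot: [[-0.964, 0.136, -0.231], [0.228, -0.032, -0.973], [-0.139, -0.99, -0.0]]
ft_force: [4.8, -0.7, -2.3]
grip_width: 0.0327
```

```bash
python3 -c "
from p import *
where()
P,R=tcp(-30.4,.4,6);plan(P,R,n=2)
from rig import get_image
import cv2
d=get_image('side');np.savez('pics/side7.npz',**d)
c=d['pixels'][240:320,230:330,::-1];cv2.imwrite('pics/s7.png',cv2.resize(c,None,fx=7,fy=7,interpolation=0))"
```

```text
t 18.0 centre [-3.04 -0.09 21.31] tilt 8.01 yawerr -0.03 flatlow [-29.89  -0.06   0.36] shldlow [28.54 -0.1   8.59] F bay [ 4.82  0.44 -2.33] w 32.7
d 1.0 rot 2.01 N 2
0 [0.1, 0.5, -0.0, 0.0, -0.0, -0.018]
1 [0.0, 0.5, -0.1, 0.0, -0.001, -0.017]
```

View pics/s7.png

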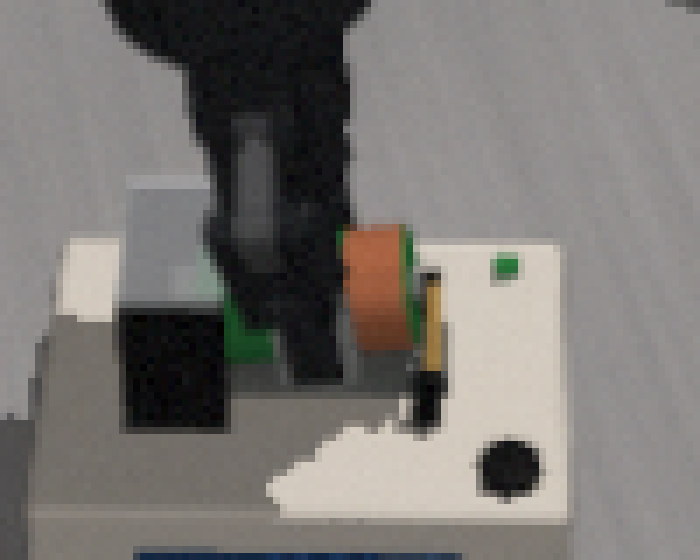

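The shoulder (crop 412,290) is now just inside the brass bar (crop 433,310) with no upward reaction. Continuing down.

move_arm(targets=[0.1, 0.5, 0, 0, 0, -0.018, 0.1, 0.5, 0, 0, 0, -0.017, 0, 0, 0, 0, 0, 0, 0, 0, 0, 0, 0, 0, 0, 0, 0, 0, 0, 0])

```text
time_s: 18.68
position: [0.578, -0.2486, 0.0598]
tool_rot: [[-0.968, 0.102, -0.231], [0.229, -0.024, -0.973], [-0.105, -0.995, -0.0]]
ft_force: [4.9, -1.5, -1.5]
grip_width: 0.0322
```

```bash
python3 -c "
from p import *
where()
P,R=tcp(-30.9,.4,4);plan(P,R,n=2)
s=(P,R);P,R=tcp(-31.3,.4,2);plan(P,R,n=2,start=s)"
```

```text
t 18.68 centre [-2.83 -0.09 20.37] tilt 6.0 yawerr -0.04 flatlow [-30.39  -0.07   0.38] shldlow [28.29 -0.1   6.54] F bay [ 5.16 -0.34 -1.47] w 32.2
d 1.1 rot 2.0 N 2
0 [0.1, 0.5, -0.0, 0.0, -0.0, -0.017]
1 [0.1, 0.5, -0.1, 0.0, -0.001, -0.018]
d 1.1 rot 2.0 N 2
0 [0.0, 0.5, -0.0, -0.0, 0.0, -0.017]
1 [0.0, 0.6, 0.0, -0.0, 0.0, -0.018]
```

move_arm(targets=[0.1, 0.5, 0, 0, 0, -0.017, 0.1, 0.5, 0, 0, 0, -0.018, 0, 0.5, 0, 0, 0, -0.017, 0, 0.5, 0, 0, 0, -0.018, 0, 0, 0, 0, 0, 0])

```text
time_s: 19.3
position: [0.5781, -0.2486, 0.0577]
tool_rot: [[-0.972, 0.033, -0.231], [0.23, -0.007, -0.973], [-0.034, -0.999, -0.0]]
ft_force: [4.9, -1.3, -1.3]
grip_width: 0.0325
```

```bash
python3 -c "
from p import *
where()
P,R=tcp(-31.4,.2,0);plan(P,R,n=3)"
```

```text
t 19.3 centre [-2.34 -0.1  18.42] tilt 1.95 yawerr -0.03 flatlow [-31.24  -0.08   0.42] shldlow [27.72 -0.11  2.43] F bay [ 5.06 -0.15 -1.29] w 32.5
d 1.3 rot 1.95 N 3
0 [-0.1, 0.4, -0.0, 0.0, -0.0, -0.011]
1 [-0.0, 0.5, -0.1, 0.0, -0.0, -0.012]
2 [-0.1, 0.4, -0.0, 0.0, -0.001, -0.011]
```

move_arm(targets=[-0.1, 0.4, 0, 0, 0, -0.011, -0.1, 0.5, 0, 0, 0, -0.012, 0, 0.4, 0, 0, 0, -0.011, 0, 0, 0, 0, 0, 0, 0, 0, 0, 0, 0, 0])

```text
time_s: 19.92
position: [0.5783, -0.2487, 0.0567]
tool_rot: [[-0.973, 0.001, -0.231], [0.231, 0.0, -0.973], [-0.001, -1.0, -0.0]]
ft_force: [5.2, -0.3, 0.1]
grip_width: 0.0325
```

```bash
python3 -c "
from p import *
where()"
```

```text
t 19.93 centre [-1.85 -0.1  17.51] tilt 0.06 yawerr -0.03 flatlow [-31.34  -0.08   0.48] shldlow [27.66 -0.12  0.54] F bay [5.13 0.91 0.08] w 32.5
```

Level and behind the contact. Easing 1.5 mm forward toward the contact and settling on the floor.

move_arm(targets=[-0.5, 0, 0, 0, 0, 0, -0.5, 0, 0, 0, 0, 0, -0.4, 0.2, 0, 0, 0, 0, 0, 0.2, 0, 0, 0, 0, 0, 0, 0, 0, 0, 0], squeeze=25)

```text
time_s: 20.55
position: [0.5785, -0.2487, 0.0566]
tool_rot: [[-0.973, -0.002, -0.23], [0.23, 0.001, -0.973], [0.002, -1.0, -0.0]]
ft_force: [-4.0, 0.7, 8.1]
grip_width: 0.0323
```

```bash
python3 -c "
from p import *
where()"
```

```text
t 20.55 centre [-1.66 -0.07 17.38] tilt -0.11 yawerr -0.03 flatlow [-31.19  -0.05   0.43] shldlow [27.81 -0.08  0.32] F bay [-4.1  -0.21  8.1 ] w 32.3
```

```bash
python3 -c "
from p import *
from h import *
where()
from rig import get_image
import cv2
d=get_image('side');np.savez('pics/side8.npz',**d)
c=d['pixels'][240:320,230:330,::-1];cv2.imwrite('pics/s8.png',cv2.resize(c,None,fx=7,fy=7,interpolation=0))
o=env.observe();P=o['position']*1000;R=o['tool_rot'];th=np.linspace(0,2*np.pi,72)
for e in(-29.5,29.5):
  u=proj(d,[(P+R@(OFF+np.array([-e,17*np.cos(a),17*np.sin(a)])))/1000 for a in th]);print('cell end',e,u.min(0).round(1),u.max(0).round(1),'low',u[u[:,1].argmax()].round(1),'top',u[u[:,1].argmin()].round(1))
"
```

```text
t 20.55 centre [-1.66 -0.07 17.38] tilt -0.11 yawerr -0.03 flatlow [-31.19  -0.05   0.43] shldlow [27.81 -0.08  0.32] F bay [-4.1  -0.21  8.1 ] w 32.3
cell end -29.5 [259.1 274.1] [260.4 291.6] low [259.6 291.6] top [259.9 274.1]
cell end 29.5 [289.7 274.4] [289.9 291.9] low [289.8 291.9] top [289.9 274.4]
```

View pics/s8.png

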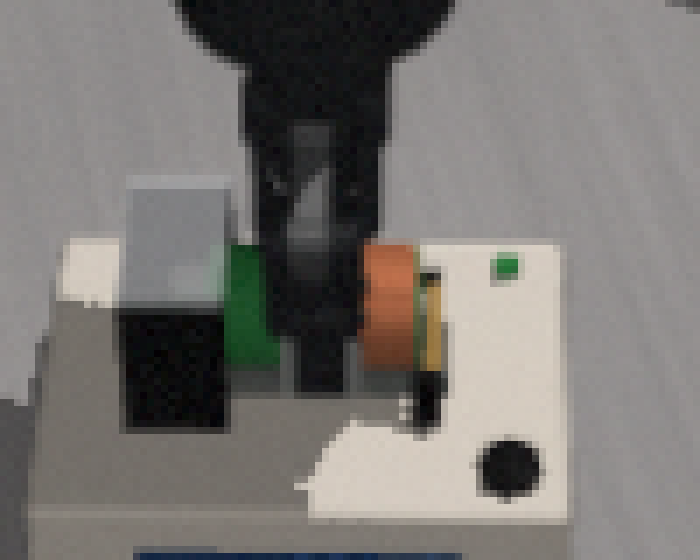

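The cell looks level, its body spanning crop cols 225–418 with the end at the brass. I relieve the small residual push (8 N down), then open slightly.

move_arm(targets=[0.3, -0.3, 0, 0, 0, 0, 0, 0, 0, 0, 0, 0, 0, 0, 0, 0, 0, 0, 0, 0, 0, 0, 0, 0, 0, 0, 0, 0, 0, 0])

```text
time_s: 21.22
position: [0.5785, -0.2487, 0.0566]
tool_rot: [[-0.973, -0.001, -0.23], [0.23, 0.001, -0.973], [0.001, -1.0, -0.0]]
ft_force: [-4.3, 0.6, 6.6]
grip_width: 0.0325
```

move_arm(targets=[0, 0, 0, 0, 0, 0, 0, 0, 0, 0, 0, 0, 0, 0, 0, 0, 0, 0, 0, 0, 0, 0, 0, 0, 0, 0, 0, 0, 0, 0], hand=0.1)

```text
time_s: 21.85
position: [0.5792, -0.2488, 0.0563]
tool_rot: [[-0.973, 0.0, -0.231], [0.231, 0.0, -0.973], [-0.0, -1.0, -0.0]]
ft_force: [-0.4, 0.4, -0.1]
grip_width: 0.0468
```

```bash
python3 -c "
from p import *
where()
from rig import get_image
import cv2
d=get_image('side');np.savez('pics/side9.npz',**d)
c=d['pixels'][240:320,230:330,::-1];cv2.imwrite('pics/s9.png',cv2.resize(c,None,fx=7,fy=7,interpolation=0))
"
```

```text
t 21.85 centre [-0.95 -0.04 17.13] tilt 0.02 yawerr -0.03 flatlow [-3.045e+01 -2.000e-02  1.200e-01] shldlow [28.55 -0.04  0.14] F bay [-0.51  0.25 -0.1 ] w 46.8
```

View pics/s9.png

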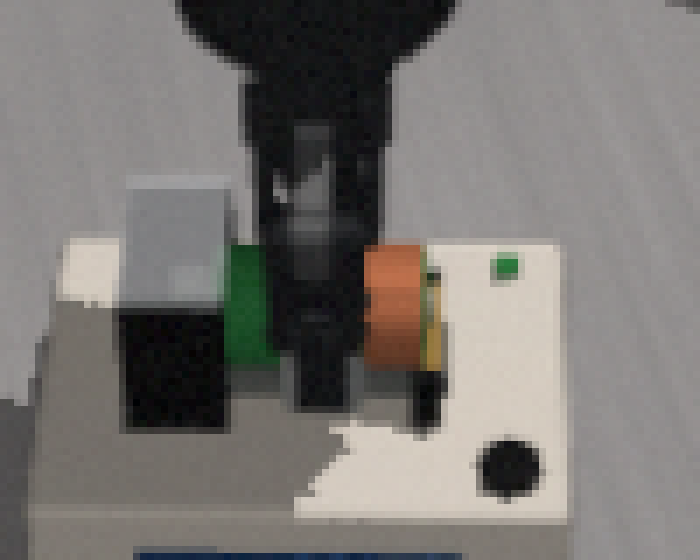

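Released; the spring slid it about 2 mm against the brass (body end at crop 425). Retreating straight up.

move_arm(targets=[0, 0, 0, 0, 0, 0, 0, 0, 0, 0, 0, 0, 0, -5, 0, 0, 0, 0, 0, -15, 0, 0, 0, 0, 0, -30, 0, 0, 0, 0], hand=0.4)

```text
time_s: 22.52
position: [0.5789, -0.2487, 0.107]
tool_rot: [[-0.973, -0.001, -0.231], [0.231, 0.001, -0.973], [0.001, -1.0, -0.001]]
ft_force: [-0.7, -0.5, -0.2]
grip_width: 0.0599
```

move_arm(targets=[0, -50, 0, 0, 0, 0, 0, -50, 0, 0, 0, 0, 20, -20, -50, 0, 0, 0, 20, 0, -50, 0, 0, 0, 20, 0, -50, 0, 0, 0])

```text
time_s: 23.15
position: [0.5549, -0.0876, 0.228]
tool_rot: [[-0.973, 0.002, -0.231], [0.231, -0.0, -0.973], [-0.002, -1.0, -0.0]]
ft_force: [0.1, 1.3, -0.1]
grip_width: 0.0597
```

move_arm(targets=[10, 0, -50, 0, 0, 0, 0, 0, -20, 0, 0, 0, 0, 0, 0, 0, 0, 0, 0, 0, 0, 0, 0, 0, 0, 0, 0, 0, 0, 0])

```text
time_s: 23.78
position: [0.5618, -0.02, 0.2264]
tool_rot: [[-0.973, 0.0, -0.232], [0.232, 0.0, -0.973], [-0.0, -1.0, -0.0]]
ft_force: [0.3, 0.1, -0.5]
grip_width: 0.0598
```

```bash
python3 -c "
from p import *
from h import *
st()
from rig import get_image
import cv2
for n,b,s in(('side',(230,240,330,320),7),('top',(310,185,400,265),7)):
  d=get_image(n);np.savez(f'pics/{n}10.npz',**d)
  cv2.imwrite(f'pics/{n}10.png',d['pixels'][:,:,::-1])
  c=d['pixels'][b[1]:b[3],b[0]:b[2],::-1];cv2.imwrite(f'pics/{n}10c.png',cv2.resize(c,None,fx=s,fy=s,interpolation=0))
  m=mask(d,(5,90,50),(25,255,255),b)|mask(d,(45,80,20),(85,255,255),b)
  ys,xs=np.nonzero(m);P=depth(d,np.c_[xs,ys]);Q=(P*1000-B)@bf();k=(Q[:,2]>25)&(abs(Q[:,1])<20)
  print(n,k.sum());
  for a in range(-25,35,8):
    j=k&(Q[:,0]>=a)&(Q[:,0]<a+8); print(a, j.sum(), np.percentile(Q[j,2],90).round(1) if j.any() else None)
"
```

```text
t 23.775 p [561.79 -20.   226.38] q [-14.1  23.6  73.7   0.   82.7  89.3] F [ 0.3   0.05 -0.5 ] w 59.8
side 306
-25 41 34.1
-17 43 34.4
-9 45 33.9
-1 46 33.5
7 49 34.0
15 45 34.2
23 26 34.5
31 0 None
top 189
-25 28 34.9
-17 28 32.2
-9 29 33.8
-1 28 33.3
7 26 34.1
15 29 34.1
23 21 34.6
31 0 None
```

View pics/side10c.png

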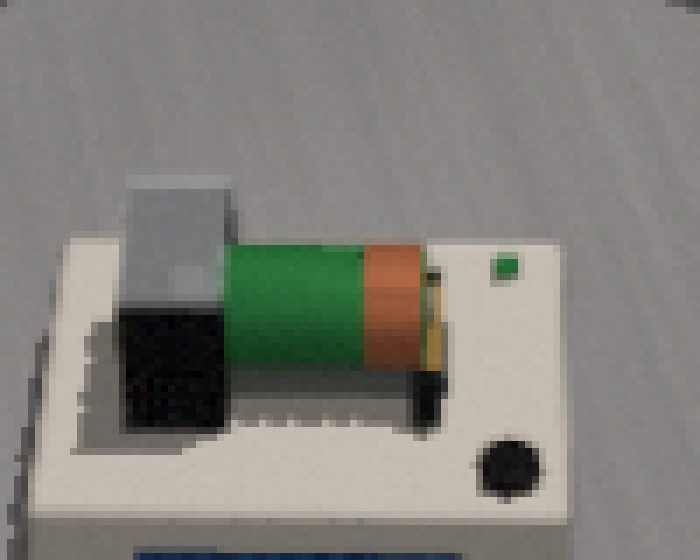

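View pics/top10.png

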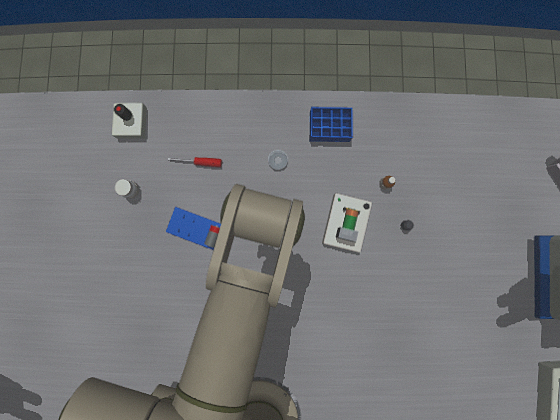

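View pics/side10.png

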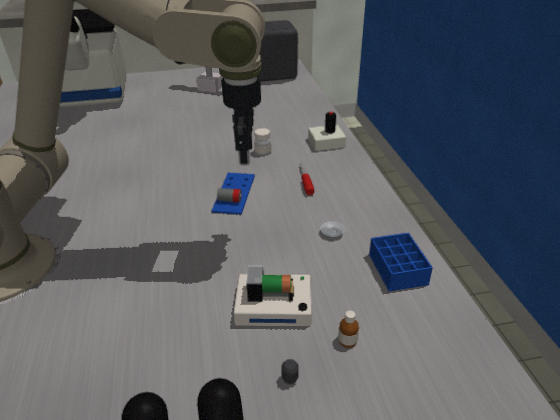

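The cell lies level: its top is 34 mm over the floor along its whole length, as the seated geometry requires. Its shoulder is at the brass and the other things are where they were. Handing in.

```bash
python3 -c "
from rig import env
print(env.close_job())"
```

```text
the job is handed in; nothing more can be done
None
```

The green cell is loaded in the battery bay and lies level behind the brass contact. I handed the job in at about 24 s of the 61 s allowed.

**What I did:** I gripped the cell on the stand and tilted it 15°. I touched the bay floor with the flat end to find its height, then slid that end under the hood and pushed the spring back to the stop blocks. From there I lowered the nub end in small stages behind the contact, let go, and moved the arm clear.

**Last checks:**
- **Level and home:** the depth maps from both cameras put the top of the cell about 34 mm above the bay floor along its whole length, which is the seated height. Individual readings ranged from 32.2 to 34.9 mm. The side view shows the shoulder against the brass.
- **Robot clear:** after the retreat the force reading was near zero.
- **Bystanders:** the spent cell and the other things look unmoved in the final pictures.
- **Forces:** the highest I read was about 10 N against the stops, and about 9 N when settling the cell on the floor. I read forces only at the end of each move.

**What disagreed:**
- **Cameras:** the two views differed by up to 4 mm. I relied on the side view for the final alignment and on touch for the floor and stops.
- **Resistance when easing forward:** I tried to move the held cell about 1.4 mm toward the contact. It moved only about 0.15 mm, with the force changing by about 9 N, and I did not find out why. Once let go, the cell slid about 2 mm to the contact by itself.
- **Grip width:** it read 32.5 mm on the 34 mm cell, which I put down to pad give or a sensor offset.

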